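Ballast the isolation platform and hold its lock open

TASK

Pack the three steel ballast weights upright, side by side, into the open tray on the microscope's vibration-isolation platform, each standing on the tray floor. Then pull the spring-loaded lock slide out by its upright tab until its pointer stands at the line on the mark clip, and keep it there with the gripper: the slide springs home if let go, so finish while still holding it. Leave the jar, the blower and the small case alone.

Things in the scene. Friction and masses are not known exactly. Their poses are not given: they have to be found in the camera images.
- platform: Fixed grey granite slab on a white base; origin at table height, -x side towards the robot. Own frame, mm: x -150..150, y -160..260, top at z 60. On top: ballast tray (front right), lock slide in a low guide along x (y 40), dark spring housing behind it (x 40..100, y 17..63, 24 high), microscope (x 10..140, y 105..245, 113 high). All turn with it.
- tray_floor (a point): Centre of the aluminium ballast tray's inner floor, 5 mm above the slab top; axes as the platform's. Inside 116 mm along x, 52 mm along y; walls 5 mm thick, 19 mm above this floor. The weights fit only in one row along x, in any order, the blocks' 44 mm sides across the tray (along y): 34 + 40 + 28 = 102 of 116 mm.
- wide_block: Thicker steel ballast block, 34 mm (its x) by 44 mm (its y) by 66 mm tall (z), about 0.65 kg, loose, standing upright on the table. Origin: centre of its underside.
- round_weight: Round steel ballast weight: a cylinder of 40 mm diameter, 32 mm tall, with a flat grip lug upright on its top, 30 mm wide (its x), 14 mm thick (its y), 34 mm tall; 66 mm tall in all, about 0.4 kg, loose, standing upright on the table. Origin: centre of its underside.
- slim_block: Thinner steel ballast block, 28 mm (its x) by 44 mm (its y) by 62 mm tall (z), about 0.5 kg, loose, standing upright on the table. Origin: centre of its underside.
- lock_slide (a joint): Travel of the spring-return lock slide in m: 0 = home, grows as it is pulled towards the platform's -x (towards the robot), hard stop at 0.080. The spring pulls it home with about 3.6 N at 0, plus 1.2 N for each 10 mm of travel (about 10 N near the mark).
- pull_tab (a point): Grip point in the slide's upright steel pull tab, a plate 12 mm thick (platform x, the pull direction) and 36 mm wide (platform y). Slide home or not, the point lies 45 mm above the slab top, 20 mm below the tab's top, 32 mm above its foot. Moves with the slide.
- pointer (a point): Tip of the slide's pointer, a thin bar (4 mm wide) sticking out to platform +y at the foot of the tab, in line with the tab's middle plane (same platform x as pull_tab, 37 mm to its +y). It moves with the slide.
- mark: Mark clip: small fixed aluminium block beside the slide's guide, 10 mm (x, along the slide) by 16 mm (y) by 12 mm high, a dark line along y across the middle of its top. Origin: centre of its underside, on the slab top, below the line; axes as the platform's. 35 to 60 mm towards platform -x from the pointer's home.
- sample_jar: Bystander: closed jar, 50 mm diameter, 60 mm tall, loose, stands on the table. Origin: centre of underside.
- blower: Bystander: orange rubber-bulb dust blower standing with its nozzle up, 60 mm diameter, 120 mm tall. Origin: centre of underside.
- puck_case: Bystander: flat grey case, 80 x 55 x 22 mm, lying on the table. Origin: centre of underside.
Not all that is in view belongs to the job. What is shaped like the wide_block but green or purple is not meant.

How it is judged:
By the outcome, as a careful person would: the job done as asked, in the order asked, and still so for the second after the job is handed in, while the arm keeps its last pose, push and grip.
It also fails if it takes over 72 s, if anything falls off the work surface, if the arm or the gripper's body presses on something with over 40 N, if the wrist force passes 120 N, or if a joint passes its speed limit or range.

ROBOT

A 6-joint arm with a two-finger parallel gripper is mounted at the origin on the work surface. World frame = base frame: x ahead of the robot, y to its left, z up, the work surface at z = 0. Lengths are in mm, angles in rad, forces in N, time in s.
With the tool pointing down it reaches from about 350 to 850 mm from the base axis. Payload 8.1 kg.
Tool frame: the origin (TCP) lies between the finger pads; the fingertips stand 17 mm ahead of it and the grasp point (between the pads) lies 2 mm behind it; x points along the fingers, z is the direction in which the jaws open and shut, and the axes are right-handed (so a half turn about x gives the same grasp; the last joint's range is limited). The gripper opens to 85 mm and grips with 20 to 120 N. Pads are 22 mm wide; open, the fingers measure 114 mm over their backs; the gripper's body (76 mm by 85 mm) begins 54 mm behind the grasp point. The pads swing forward as they close: fully open they stand 13 mm farther back than shut.
Start: joints at [1.126, 0.13, 1.488, -0, 1.523, -0.085], TCP at [211.231, 561.593, 248.292] pointing down, gripper open.
Joint ranges: [-2.96, 2.96], [-0.89, 2.26], [0.02, 2.5], [-1.34, 4.48], [0, 2.73], [-2.66, 2.66]. Speed limits (rad/s): [2.39, 2.39, 2.79, 3.14, 3.14, 3.14].

INTERFACE

Orientations are given as a rotation vector (axis times angle).
In Python, from rig import ctrl, optics gives the robot as it stands.
- The arm moves only by the tool play_rows, never from a script. Its argument "deltas" is a list that holds one entry, the list of rows, each a list of 5 numbers: the shift along the tool's x, y, z in m, then the turn about the tool's x in degrees, then the finger opening in m, from 0 to 0.0854. In form: [[[tx, ty, tz, twist, hand], ...]]. A call has 1 to 8 rows; each row is the pose to reach, as a shift and turn from the pose commanded when the call began, along the tool's axes at that moment; what a row does not reach only later rows make up. A row lasts 1/8 s, in which the tool goes at most 62.5 mm and 10.7 degrees, less where a joint would pass 70% of its speed; a pose out of reach is approached as far as the arm can. A call with a gripper value outside its range is refused whole. The fingers move at their own pace and stop on an object; "grip_force" is the grip in N (left out, the last holds). Time passes only in rows, so rows that repeat a pose let the fingers close. It gives the time, the measured TCP pose, the force and the opening at its end, in the units of the state.
- ctrl.sense(): the state, without advancing time (a new reading comes with each control period).
- optics.capture(name): name is "side" or "top"; returns a dict with "image" (384x512x3 uint8, blue, green, red), "camera_matrix" (3x3 intrinsics, pixels), "rvec" (rotation vector, rad) and "tvec" (3), from world to camera coordinates, as OpenCV has them. Camera axes: x right, y down, z forward; pixel columns grow to the right and rows downward; lengths in mm; the calibration is good to about 2 mm. A picture is of the moment at which its call begins. There is no depth.
- ctrl.hand_in(): hands the job in, once; it reports no verdict.
The state is a dict: "t": time; "joints": joint angles; "joint_vel": joint speeds; "effort": joint torques, N m; "eef_pos": TCP position; "eef_rot": TCP orientation; "contact_force": force on the tool from outside, world axes, zero at the start; "ft_torque": the same for the moment, N m; "width": opening from 0.0 (shut) to 1.0 (fully open).
Only numpy, scipy, OpenCV 4.12 (cv2) and the standard library are available. Lean on these libraries where they do the work, as an engineer would, in place of code of your own. Each camera call takes 0.05 s, during which the arm holds its last target.

## Working session

There is one attempt and no reset: what is moved stays moved. The work goes in short steps, Python scripts to look and compute and a tool call to move; the robot and the scene stay as the last step left them, time stands still between calls to the robot, and variables do not carry over. Pictures are saved under pics/ and viewed, and the job is handed in when it is done.

Besides the shell and the picture viewer there is one more tool, called after ">>>" as name(argument=value, ...) on one line, values as JSON. play_rows: Moves the arm, as the interface text tells. Its arguments: {"type":"object","properties":{"deltas":{"type":"array"},"grip_force":{"type":"number"}},"required":["deltas"]}

```bash
mkdir -p pics; ls; python3 - <<'E'
from rig import ctrl, optics
import cv2,json,numpy as np
print(ctrl.sense())
for n in("side","top"):
    c=optics.capture(n); cv2.imwrite(f"pics/{n}0.png",c["image"])
    print(n,c["camera_matrix"],c["rvec"],c["tvec"])
    np.savez(f"pics/{n}0.npz",**{k:np.array(v) for k,v in c.items()})
E
```

```text
pics
{'t': 0.0, 'joints': array([ 1.12562464e+00,  1.31153768e-01,  1.48928955e+00,  1.67063088e-05,
        1.52300200e+00, -8.53759168e-02]), 'joint_vel': array([ 0.00069647, -0.00010678, -0.00126355, -0.00055533, -0.0005936 ,
        0.00146791]), 'effort': array([ 3.02350876e-03, -5.69414341e+01, -5.00545835e+01,  2.69063403e-04,
        1.44531287e-02, -5.25624625e-05]), 'eef_pos': array([210.98431796, 561.12330953, 247.24318688]), 'eef_rot': array([-0.94117595,  1.35985993,  0.93967855]), 'contact_force': array([ 1.45914074,  0.26300074, -0.03982166]), 'ft_torque': array([-0.030834  , -0.03975446, -0.01418711]), 'width': 0.9997986377963425}
side [[395.6438152    0.         259.28430073]
 [  0.         395.6438152  190.47668147]
 [  0.           0.           1.        ]] [ 0.15216727 -2.91194583  1.1064214 ] [591.31515277 206.13163148 923.67754762]
top [[496.81954697   0.         254.28323837]
 [  0.         496.81954697 186.61580899]
 [  0.           0.           1.        ]] [ 2.19854003 -2.16675318  0.10291954] [-130.07970229  601.09415342 1406.12585012]
```

```bash
python3 - <<'E'
import cv2
for n in("side","top"):
    i=cv2.imread(f"pics/{n}0.png"); cv2.imwrite(f"pics/{n}0b.png",cv2.resize(i,(800,600),interpolation=cv2.INTER_CUBIC))
E
```

```text
(no output)
```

View pics/side0b.png

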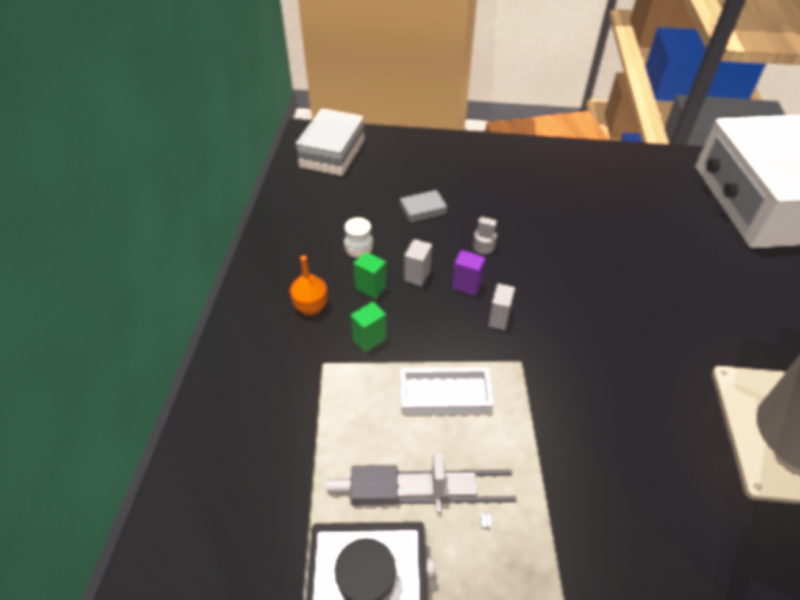

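View pics/top0b.png

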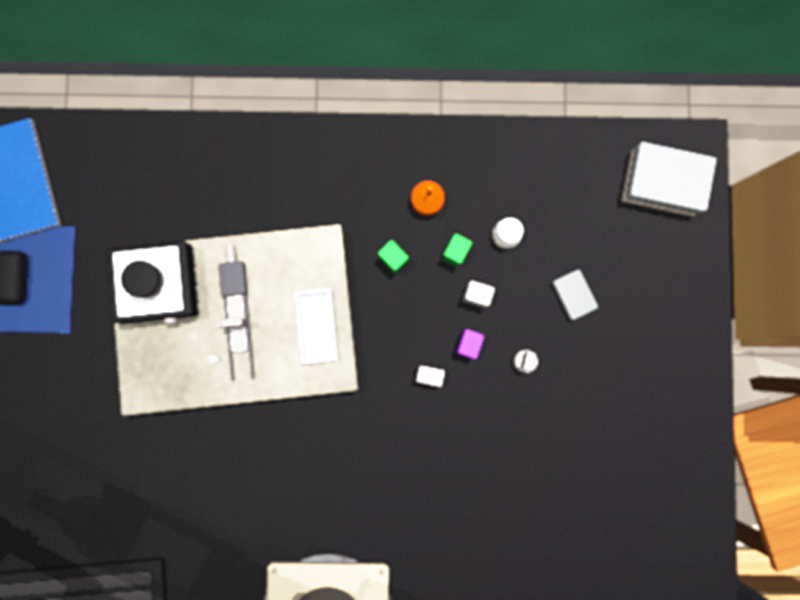

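The views show the platform with tray, slide, mark and microscope. Past it are two white blocks, the round weight, the green and purple decoys, the jar, the blower and the case. I'll zoom in next.

```bash
cat > h.py <<'E'
import cv2,numpy as np
def load(n): return dict(np.load(f"pics/{n}.npz"))
def save(c,n):
    np.savez(f"pics/{n}.npz",**{k:np.array(v) for k,v in c.items()}); cv2.imwrite(f"pics/{n}.png",c["image"])
def proj(c,P): return cv2.projectPoints(np.array(P,float).reshape(-1,1,3),c["rvec"],c["tvec"],c["camera_matrix"],None)[0].reshape(-1,2)
def ray(c,uv):
    R=cv2.Rodrigues(c["rvec"])[0]; uv=np.array(uv,float).reshape(-1,2)
    d=np.c_[uv,np.ones(len(uv))]@np.linalg.inv(c["camera_matrix"]).T@R
    return -R.T@np.ravel(c["tvec"]),d
def onz(c,uv,z):
    o,d=ray(c,uv); return o+d*((z-o[2])/d[:,2])[:,None]
def crop(c,x0,y0,x1,y1,n,f=None):
    i=c["image"][y0:y1,x0:x1]; f=f or min(800/(x1-x0),600/(y1-y0)); cv2.imwrite(f"pics/{n}.png",cv2.resize(i,None,fx=f,fy=f,interpolation=cv2.INTER_NEAREST)); print(n,"scale",f)
E
python3 - <<'E'
from h import *
t=load("top0"); s=load("side0")
crop(t,240,110,400,260,"t_obj"); crop(t,60,140,240,270,"t_plat"); crop(s,190,120,350,240,"s_obj"); crop(s,190,225,370,384,"s_plat")
E
```

```text
t_obj scale 4.0
t_plat scale 4.444444444444445
s_obj scale 5.0
s_plat scale 3.7735849056603774
```

View pics/t_obj.png

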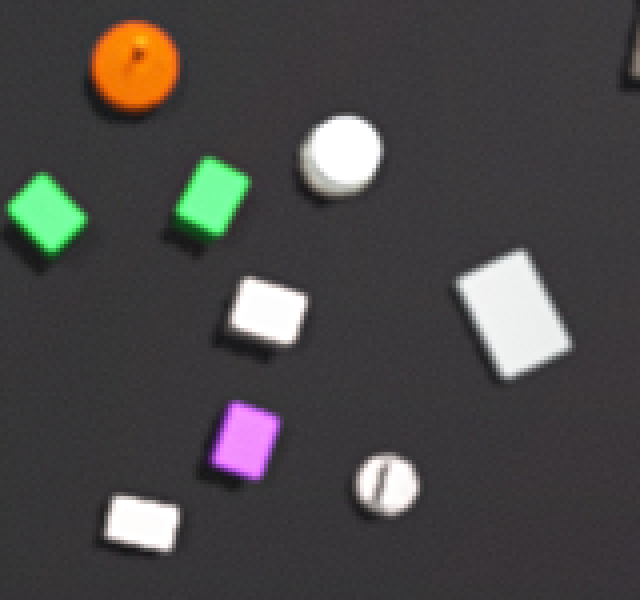

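View pics/t_plat.png

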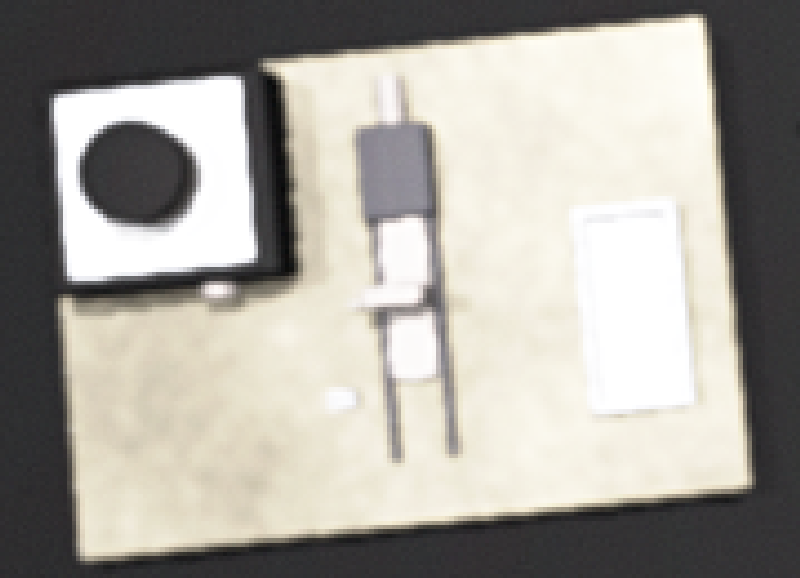

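View pics/s_obj.png

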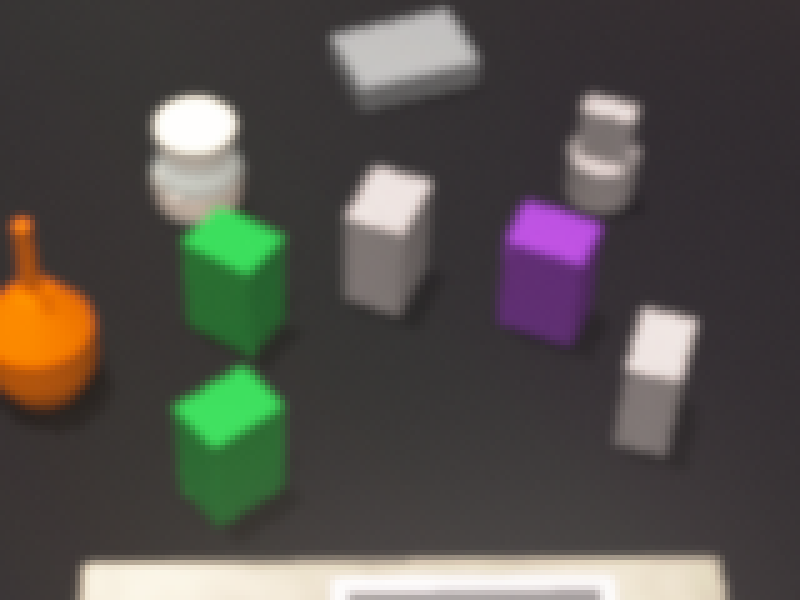

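View pics/s_plat.png

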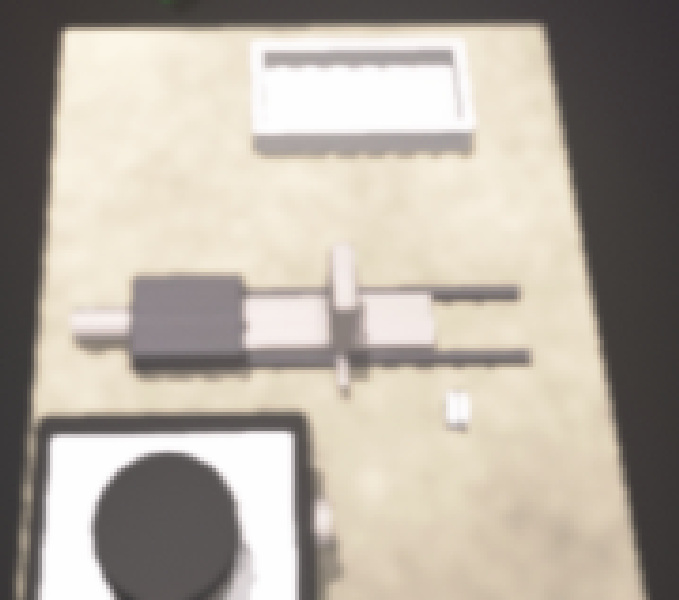

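```bash
cat > meas.py <<'E'
from h import *
import sys
t=load(sys.argv[1]); img=t["image"].astype(int)
o,_=ray(t,[0,0]); print("cam",o.round())
g=img.min(2)
f=8
G=cv2.resize(t["image"],None,fx=f,fy=f,interpolation=cv2.INTER_CUBIC).astype(int)
def rects(mask,zs,box,amin=60):
    m=np.zeros(mask.shape,np.uint8); x0,y0,x1,y1=[int(v*f) for v in box]; m[y0:y1,x0:x1]=mask[y0:y1,x0:x1]*255
    for c in cv2.findContours(m,cv2.RETR_EXTERNAL,cv2.CHAIN_APPROX_NONE)[0]:
        if cv2.contourArea(c)<amin*f*f: continue
        p=(c.reshape(-1,2)+.5)/f-.5
        for z in zs:
            w=onz(t,p,z)[:,:2].astype(np.float32); r=cv2.minAreaRect(w); print(" z",z,"c",np.round(r[0],1),"size",np.round(r[1],1),"ang",round(r[2],1), "px",p.mean(0).round(1))
print("white objs"); 
for th in (150,190): print(th); rects(G.min(2)>th,[66,62],(240,180,400,260))
E
python3 meas.py top0
python3 - <<'E'
from h import *
t=load("top0");s=load("side0")
print(t["image"][190:194,300:320].min(2))
print(t["image"][225:247,365:382].min(2))
c=np.array([[705,15],[750,487],[80,560]])/4.444+[60,140]-.5
print(onz(t,c,60))
c=np.array([[63,28],[545,25]])/3.7736+[190,225]-.5
print("side",onz(s,c,60))
E
```

```text
cam [ 482. -108. 1453.]
white objs
150
 z 66 c [ 451.  -181.1] size [48.2 31.9] ang 78.7 px [275.2 240.3]
 z 62 c [ 450.9 -181.3] size [48.3 32. ] ang 78.7 px [275.2 240.3]
 z 66 c [ 480.9 -352. ] size [41.7 38. ] ang 63.2 px [336.4 230.4]
 z 62 c [ 480.9 -352.7] size [41.8 38.1] ang 63.2 px [336.4 230.4]
 z 66 c [ 599.9 -440.7] size [77.1 54. ] ang 26.3 px [367.8 189.6]
 z 62 c [ 600.2 -441.7] size [77.3 54.2] ang 26.3 px [367.8 189.6]
 z 66 c [ 599.9 -267.8] size [48.7 38.4] ang 73.0 px [306.7 187.2]
 z 62 c [ 600.3 -268.3] size [48.9 38.5] ang 73.0 px [306.7 187.2]
190
 z 66 c [ 451.  -181.1] size [46.4 30.3] ang 78.7 px [275.2 240.2]
 z 62 c [ 450.9 -181.3] size [46.5 30.4] ang 78.7 px [275.2 240.2]
 z 66 c [ 481.1 -352.1] size [39.8 35.4] ang 65.2 px [336. 230.]
 z 62 c [ 481.1 -352.8] size [39.9 35.5] ang 65.2 px [336. 230.]
 z 66 c [ 600.2 -440.7] size [75.  51.4] ang 26.3 px [367.9 189.4]
 z 62 c [ 600.5 -441.6] size [75.2 51.5] ang 26.3 px [367.9 189.4]
 z 66 c [ 600.  -267.8] size [46.7 36.5] ang 72.5 px [306.7 187.2]
 z 62 c [ 600.3 -268.3] size [46.8 36.6] ang 72.5 px [30
[... 1057 characters left out ...]
3 52 50 51 53 53 53 54 54 53 55 52 52 52 53 54 52]
 [50 52 54 55 51 52 51 52 52 52 52 53 53 53 54 53 55]
 [54 54 52 52 52 54 53 56 54 54 54 53 52 52 52 52 52]
 [52 52 52 52 53 51 53 49 53 53 52 54 52 53 53 53 53]
 [54 52 52 54 50 51 53 53 53 53 54 52 51 54 54 51 52]
 [50 54 51 53 52 54 51 51 54 52 53 53 52 52 54 54 51]
 [54 53 53 53 52 52 53 53 52 52 55 53 54 53 51 52 53]
 [51 53 50 53 52 54 53 53 52 51 52 54 51 51 53 53 54]
 [55 52 51 54 52 52 52 51 54 52 52 53 53 53 54 51 50]]
[[722.87440497 -16.85188012  60.        ]
 [424.48988371 -51.07007289  60.        ]
 [373.64312247 365.01759219  60.        ]]
side [[721.41923477 -12.50321097  60.        ]
 [422.77478602 -47.46049546  60.        ]]
```

```bash
cat > m2.py <<'E'
from h import *
import sys
sfx=sys.argv[1] if len(sys.argv)>1 else "0"
f=8
def big(c): return cv2.resize(c["image"],None,fx=f,fy=f,interpolation=cv2.INTER_CUBIC).astype(int)
def conts(mask,box,amin):
    m=np.zeros(mask.shape,np.uint8); x0,y0,x1,y1=[int(v*f) for v in box]; m[y0:y1,x0:x1]=mask[y0:y1,x0:x1]*255
    return [(c.reshape(-1,2)+.5)/f-.5 for c in cv2.findContours(m,cv2.RETR_EXTERNAL,cv2.CHAIN_APPROX_NONE)[0] if cv2.contourArea(c)>amin*f*f]
def rect(c,p,z,name):
    w=onz(c,p,z)[:,:2].astype(np.float32); r=cv2.minAreaRect(w); b=cv2.boxPoints(r)
    e=[b[1]-b[0],b[2]-b[1]]; L=max(e,key=np.linalg.norm)
    a=np.degrees(np.arctan2(L[1],L[0]))%180
    print(name,"z",z,"c",np.round(r[0],1),"size",np.round(sorted(r[1]),1),"long dir deg",round(a,1),"px",p.mean(0).round(1))
E
cat > m3.py <<'E'
from m2 import *
t=load("top0");s=load("side0");T=big(t);S=big(s)
for p in conts(T.min(2)>170,(262,225,288,255),60): rect(t,p,62,"slim top")
for p in conts(T.min(2)>170,(292,172,322,202),60): rect(t,p,66,"wide top")
for th in (160,180,200):
  for p in conts(S.min(2)>th,(310,178,332,197),40): rect(s,p,62,f"slim side {th}")
  for p in conts(S.min(2)>th,(255,150,280,170),40): rect(s,p,66,f"wide side{th}")
  for p in conts(S.min(2)>th,(300,135,322,150),10): rect(s,p,66,f"lug side{th}")
for th in (225,240):
  for p in conts(T[:,:,0]>th,(185,180,222,238),200): rect(t,p,84,f"tray top {th}")
print(T[int(195*f),int(180*f):int(225*f):4,0])
for p in conts((T.min(2)>130),(60,130,240,280),2000):
  h=p; rect(t,p,60,"slab")
  w=onz(t,p,60)[:,:2]
  # edge lines
  for nm,sel in (("right",(p[:,0]>212)&(p[:,1]<243)&(p[:,1]>150)),("bottom",(p[:,1]>240)&(p[:,0]>85)&(p[:,0]<222)),("top",(p[:,1]<158)&(p[:,0]>130)&(p[:,0]<210))):
    v=cv2.fitLine(w[sel].astype(np.float32),cv2.DIST_HUBER,0,.01,.01).ravel(); print(nm,v.round(4),np.degrees(np.arctan2(v[1],v[0])).round(2))
# dark lug line in top
E
python3 m3.py
```

```text
slim top z 62 c [ 450.9 -181.3] size [31.2 47.6] long dir deg 79.0 px [275.2 240.2]
wide top z 66 c [ 600.  -267.9] size [37.4 47.7] long dir deg 73.0 px [306.7 187.2]
slim side 160 z 62 c [ 450.9 -178.3] size [28.7 46.7] long dir deg 78.8 px [321.8 188.6]
wide side160 z 66 c [ 599.6 -264.9] size [34.7 46.6] long dir deg 74.4 px [267.3 159.8]
lug side160 z 66 c [ 479.5 -354.6] size [17.  29.5] long dir deg 166.0 px [311.6 141.4]
slim side 180 z 62 c [ 450.9 -178.4] size [27.  44.1] long dir deg 78.8 px [321.8 188.6]
wide side180 z 66 c [ 599.6 -265. ] size [32.6 43.8] long dir deg 74.2 px [267.3 159.7]
lug side180 z 66 c [ 479.5 -354.7] size [13.5 27.2] long dir deg 164.8 px [311.7 141.3]
slim side 200 z 62 c [ 450.8 -178.5] size [25.1 41.3] long dir deg 78.9 px [321.9 188.6]
wide side200 z 66 c [ 599.6 -265.1] size [30.3 40.7] long dir deg 73.9 px [267.3 159.6]
lug side200 z 66 c [ 479.1 -354.8] size [10.1 24.6] long dir deg 165.3 px [311.8 141.4]
tray top 225 z 84 c [535.8  19.7] size [101.9 159.8] long dir deg 1.1 px [205.2 208.7]
tray top 240 z 84 c [537.   23.9] size [ 66.8 130.9] long dir deg 6.7 px [201.6 208. ]
[228 228 229 231 232 234 235 236 236 237 237 236 236 234 233 232 230 233
 240 248 252 254 253 251 252 253 254 255 255 255 255 255 255 255 255 255
 255 255 255 255 255 255 255 255 255 255 255 255 255 255 255 255 255 255
 255 255 255 255 255 255 255 255 255 255 253 244 230 217 212 213 218 224
 227 229 230 230 230 230 229 229 229 229 229 222 213 188 156 115  82  57]
slab z 60 c [548.1 174.4] size [302.2 422.3] long dir deg 97.0 px [152.1 208.5]
right [ 9.930000e-01  1.179000e-01  5.712298e+02 -3.420440e+01] 6.77
bottom [ 1.189000e-01 -9.929000e-01  3.991226e+02  1.557126e+02] -83.17
top [ 1.254000e-01 -9.921000e-01  7.087724e+02  9.670550e+01] -82.79
```

```bash
cat >> h.py <<'E'
def state():
    from rig import ctrl
    s=ctrl.sense(); return s,cv2.Rodrigues(np.array(s["eef_rot"]))[0]
def plan(tgt,jaw=None):
    """tgt world TCP mm, jaw: desired world heading of tool z (deg mod 180) -> shift in tool axes m, twist"""
    s,R=state(); d=R.T@(np.array(tgt,float)-s["eef_pos"])/1000
    print("pos",s["eef_pos"].round(1),"shift",d.round(4),"len",np.linalg.norm(d).round(3),end=" ")
    if jaw is not None:
        # find twist sign numerically
        best=None
        for tw in np.arange(-180,180,.1):
            z=(R@cv2.Rodrigues(np.array([np.radians(tw),0,0]))[0])[:,2]
            e=(np.degrees(np.arctan2(z[1],z[0]))-jaw+90)%180-90
            if abs(e)<.1 and (best is None or abs(tw)<abs(best)): best=tw
        print("twist",round(best,1),end=" ")
    print("j6",round(s["joints"][5],2),"t",s["t"])
E
python3 - <<'E'
from h import *
s,R=state(); print(R.round(3))
z=R[:,2]; print(np.degrees(np.arctan2(z[1],z[0])))
plan([450.9,-180,180],79)
t=load("top0");s=load("side0")
print(proj(t,[[451,-180,62]]),proj(s,[[451,-180,62]]))
E
```

```text
[[-0.001 -0.936  0.352]
 [-0.002  0.352  0.936]
 [-1.     0.    -0.002]]
69.38449809212791
pos [211.  561.2 247.3] shift [ 0.0683 -0.4855 -0.6091] len 0.782 twist -9.6 j6 -0.09 t 0.1
[[274.70623019 240.17285599]] [[321.73999412 188.04412698]]
```

>>> play_rows(deltas=[[[0,-0.045,-0.031,0,0.085],[0,-0.09,-0.061,0,0.085],[0,-0.135,-0.092,0,0.085],[0,-0.18,-0.122,0,0.085],[0,-0.225,-0.153,0,0.085],[0,-0.27,-0.184,0,0.085],[0,-0.314,-0.214,0,0.085],[0,-0.335,-0.26,-2,0.08]]])

```text
t: 1.1
eef_pos: [434.2, 198.5, 247.8]
eef_rot: [-0.967, 1.346, 0.967]
contact_force: [-0.3, -0.8, 0.3]
width: 0.939
```

```bash
python3 -c "
from h import *
plan([450.9,-180,180],79)"
```

```text
pos [434.2 198.5 247.8] shift [ 0.0679 -0.1367 -0.3533] len 0.385 twist -7.6 j6 -0.92 t 1.1
```

>>> play_rows(deltas=[[[0,-0.021,-0.055,-1,0.075],[0,-0.042,-0.108,-3,0.07],[0,-0.064,-0.162,-4,0.066],[0.01,-0.085,-0.216,-6,0.064],[0.03,-0.106,-0.27,-7.6,0.064],[0.05,-0.127,-0.324,-7.6,0.064],[0.068,-0.1367,-0.3533,-7.6,0.064],[0.068,-0.1367,-0.3533,-7.6,0.064]]])

```text
t: 2.1
eef_pos: [448.4, -179.5, 178.1]
eef_rot: [-1.061, 1.297, 1.067]
contact_force: [0.2, 0.4, 0.3]
width: 0.751
```

```bash
python3 - <<'E'
from h import *
from rig import optics
plan([450.9,-180,110],79)
for n in("side","top"):
    c=optics.capture(n); save(c,n+"1")
crop(load("side1"),230,100,390,220,"s1"); crop(load("top1"),230,180,330,255,"t1")
E
```

```text
pos [ 448.4 -179.5  178.1] shift [ 0.0681 -0.0029 -0.0001] len 0.068 twist -0.2 j6 -1.86 t 2.1
s1 scale 5.0
t1 scale 8.0
```

View pics/s1.png

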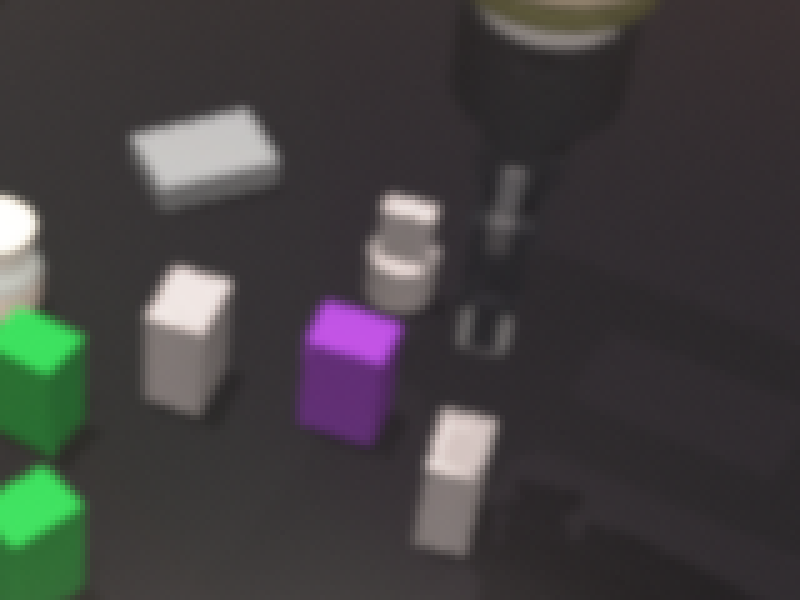

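View pics/t1.png

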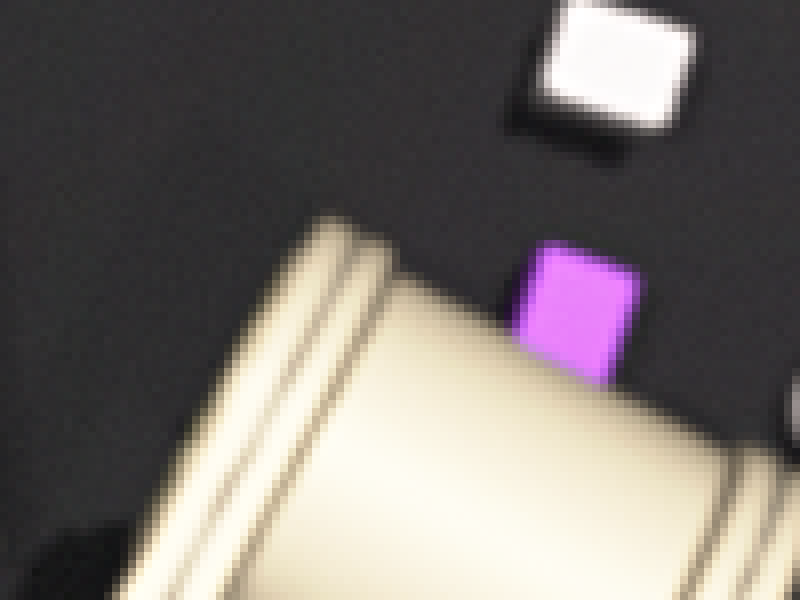

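>>> play_rows(deltas=[[[0.04,-0.0025,0,0,0.066],[0.08,-0.0025,0,0,0.066],[0.11,-0.0025,0,0,0.066],[0.133,-0.0025,0,0,0.066],[0.133,-0.0025,0,0,0.066]]])

```text
t: 2.82
eef_pos: [451.6, -176.7, 46.2]
eef_rot: [-1.065, 1.294, 1.07]
contact_force: [0.2, -0.0, 0.5]
width: 0.77
```

```bash
python3 - <<'E'
from h import *
from rig import optics
plan([450.9,-180,46],79)
for n in("side","top"):
    c=optics.capture(n); save(c,n+"2")
crop(load("side2"),270,130,370,205,"s2")
E
```

```text
pos [ 451.6 -176.7   46.2] shift [ 0.0002  0.0001 -0.0033] len 0.003 twist -0.0 j6 -1.86 t 2.825
s2 scale 8.0
```

View pics/s2.png

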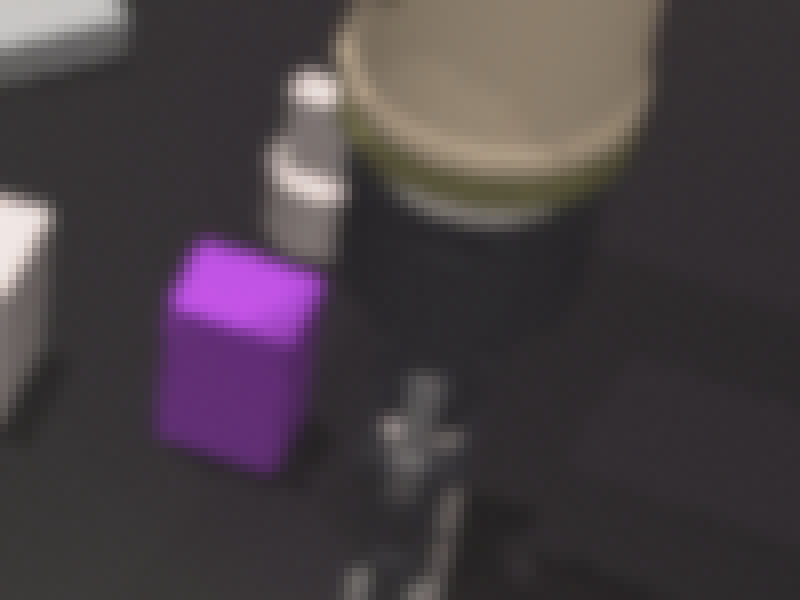

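>>> play_rows(deltas=[[[0,0,-0.002,0,0.055],[0,0,-0.002,0,0.045],[0,0,-0.002,0,0.03],[0,0,-0.002,0,0.03],[0,0,-0.002,0,0.03]]], grip_force=60)

```text
t: 3.55
eef_pos: [453.4, -180.9, 48.8]
eef_rot: [-1.068, 1.292, 1.064]
contact_force: [-0.4, 3.5, 7.6]
width: 0.504
```

```bash
python3 - <<'E'
from h import *
plan([450.9,-180,46],79)
# platform estimate
th=np.radians(6.8);R=np.array([[np.cos(th),-np.sin(th)],[np.sin(th),np.cos(th)]])
o=np.array([554.1,126.2])
for l in ([-29-41,-98],[-29,-98]): print(o+R@l)
E
```

```text
pos [ 453.4 -180.9   48.8] shift [0.0028 0.0026 0.0004] len 0.004 twist -0.0 j6 -1.86 t 3.55
[496.19600333  20.60110242]
[536.90758916  25.45566512]
```

>>> play_rows(deltas=[[[-0.03,0,0,0,0.03],[-0.07,0,0,0,0.03],[-0.11,0,0,0,0.03],[-0.13,0,0,0,0.03]]])

```text
t: 4.05
eef_pos: [452.4, -181.0, 179.4]
eef_rot: [-1.068, 1.294, 1.064]
contact_force: [-0.4, -0.7, -5.5]
width: 0.508
```

```bash
python3 - <<'E'
from h import *
plan([496.2,20.6,175],96.8)
E
```

```text
pos [ 452.4 -181.   179.4] shift [ 0.0042 -0.0044  0.2063] len 0.206 twist -17.8 j6 -1.86 t 4.05
```

>>> play_rows(deltas=[[[0,-0.001,0.05,-5,0.03],[0,-0.002,0.1,-10,0.03],[0,-0.003,0.15,-15,0.03],[0.004,-0.004,0.19,-17.8,0.03],[0.004,-0.0044,0.206,-17.8,0.03],[0.004,-0.0044,0.206,-17.8,0.03]]])

```text
t: 4.8
eef_pos: [495.3, 21.3, 172.7]
eef_rot: [-1.296, 1.151, 1.298]
contact_force: [-0.0, -0.4, -5.6]
width: 0.504
```

```bash
python3 - <<'E'
from h import *
from rig import optics
plan([496.2,20.6,130],96.8)
for n in("side","top"):
    c=optics.capture(n); save(c,n+"3")
crop(load("side3"),190,180,370,315,"s3"); crop(load("top3"),150,150,250,225,"t3")
E
```

```text
pos [495.3  21.3 172.7] shift [ 0.0427 -0.0009 -0.0008] len 0.043 twist -0.0 j6 -1.75 t 4.8
s3 scale 4.444444444444445
t3 scale 8.0
```

View pics/s3.png

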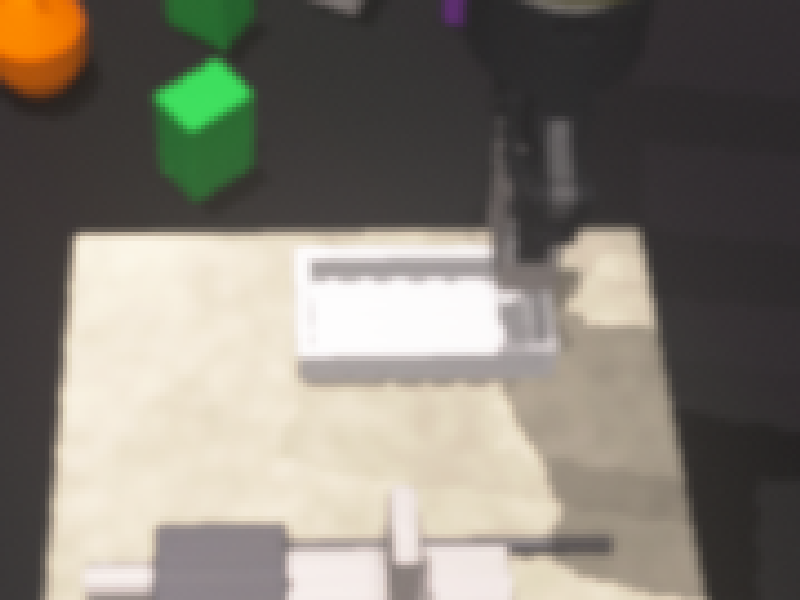

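View pics/t3.png

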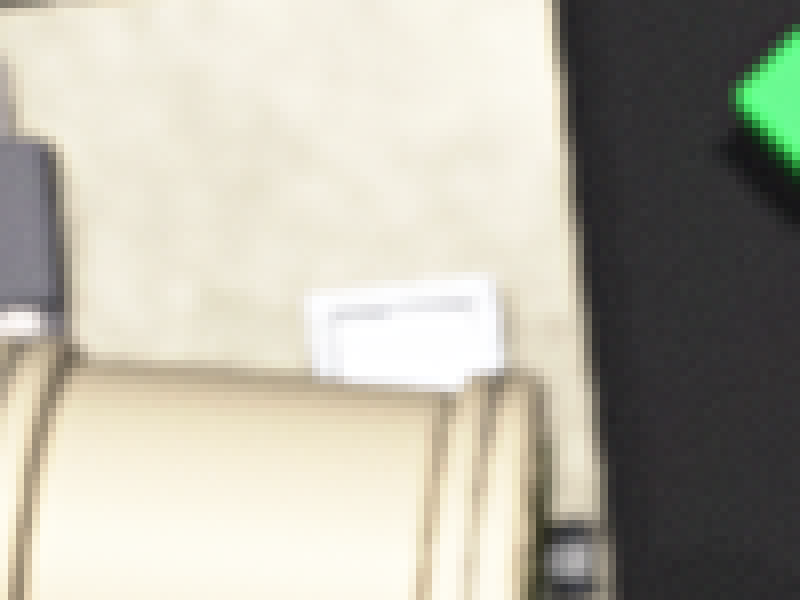

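```bash
python3 - <<'E'
from h import *
th=np.radians(6.8);R=np.array([[np.cos(th),-np.sin(th)],[np.sin(th),np.cos(th)]])
s=load("side0");t=load("top0")
c=np.array([[250,40],[467,38],[474,130],[253,133]])/3.7736+[190,225]-.5
w=onz(s,c,84)[:,:2];print("side rim",w.round(1),w.mean(0), np.linalg.norm(w-np.roll(w,1,0),axis=1))
sl=onz(s,np.array([[63,28],[545,25]])/3.7736+[190,225]-.5,60)[:,:2]
print("slab side loc of rim", ((w-sl[1])@R).round(1))
c=np.array([[573,208],[680,200],[693,405],[592,413]])/4.4444+[60,140]-.5
w=onz(t,c,84)[:,:2];print("top rim",w.round(1),w.mean(0), np.linalg.norm(w-np.roll(w,1,0),axis=1))
# pointer home, mark in side & top
print("mark side",onz(s,np.array([[458,405]])/3.7736+[190,225]-.5,72),"pointer side",onz(s,np.array([[344,394]])/3.7736+[190,225]-.5,73))
print("mark top",onz(t,np.array([[342,398]])/4.4444+[60,140]-.5,72),"tab top",onz(t,np.array([[395,297]])/4.4444+[60,140]-.5,125))
E
```

```text
side rim [[603.4   0.7]
 [473.9 -14.9]
 [469.3  49. ]
 [594.9  64.6]] [535.38092618  24.86861227] [ 64.45581765 130.41317847  64.10432495 126.53336338]
slab side loc of rim [[185.   26.4]
 [ 54.6  26.3]
 [ 57.7  90.3]
 [184.2  90.9]]
top rim [[596.2  61.1]
 [602.1  -5.2]
 [475.3 -15.9]
 [469.5  46.2]] [535.76009173  21.5484589 ] [127.55199429  66.60400392 127.32794569  62.40303574]
mark side [[475.11986385 205.46879308  72.        ]] pointer side [[533.31003287 206.25551923  73.        ]]
mark top [[476.47162165 203.030281    72.        ]] tab top [[537.51429546 161.39728828 125.        ]]
```

>>> play_rows(deltas=[[[0.015,-0.001,-0.0015,0,0.03],[0.03,-0.0017,-0.0024,0,0.03],[0.03,-0.0017,-0.0024,0,0.03],[0.03,-0.0017,-0.0024,0,0.03]]])

```text
t: 5.4
eef_pos: [497.6, 18.4, 143.1]
eef_rot: [-1.295, 1.151, 1.296]
contact_force: [-0.4, 0.2, -4.6]
width: 0.509
```

```bash
python3 - <<'E'
from h import *
from rig import optics
plan([497.3,18.9,120],96.8)
for n in("side","top"):
    c=optics.capture(n); save(c,n+"4")
crop(load("side4"),250,210,330,270,"s4")
E
```

```text
pos [497.6  18.4 143.1] shift [0.0231 0.0002 0.0006] len 0.023 twist -0.0 j6 -1.75 t 5.4
s4 scale 10.0
```

View pics/s4.png

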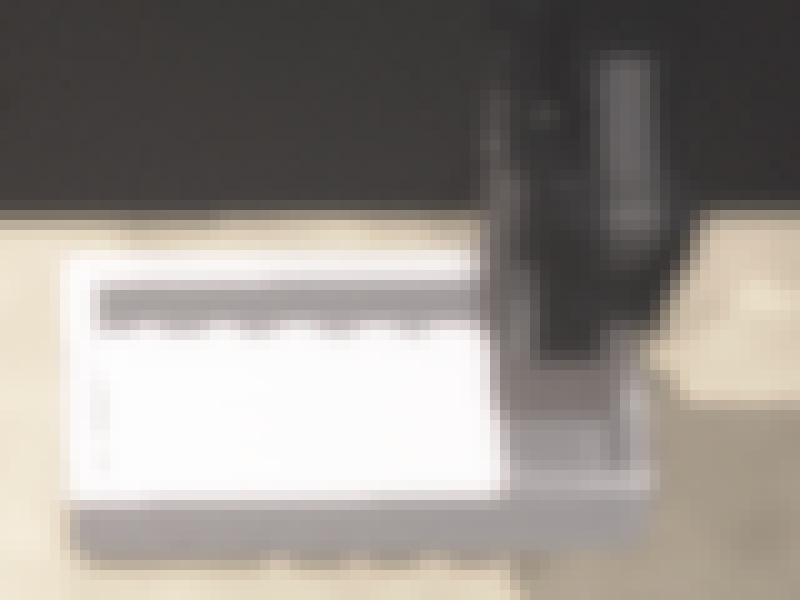

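```bash
python3 - <<'E'
from h import *
th=np.radians(6.8);R=np.array([[np.cos(th),-np.sin(th)],[np.sin(th),np.cos(th)]])
s=load("side4"); b=143.1-48.8
c=np.array([[503,415],[618,415]])/10+[250,210]-.5
w=onz(s,c,b)[:,:2]; print(w,((w-[535.4,24.9])@R).round(1))
c=np.array([[65,258],[70,500],[650,492]])/10+[250,210]-.5
w=onz(s,c,84)[:,:2]; print(w,((w-[535.4,24.9])@R).round(1))
for d in ((-14,22),(14,22)): print((proj(s,[[*(np.array([495.6,18.4])+R@d),b]])-[250,210]+.5)*10)
E
```

```text
[[503.61852002  39.13024299]
 [478.84504028  36.44508302]] [[-29.9  17.9]
 [-54.8  18.2]]
[[602.76016096   1.19536439]
 [595.06584644  64.01087079]
 [470.64989195  48.56176069]] [[ 64.1 -31.5]
 [ 63.9  31.8]
 [-61.5  31.2]]
[[616.72477084 423.27516246]]
[[487.39384978 424.46266622]]
```

>>> play_rows(deltas=[[[0.005,-0.001,0.0017,0,0.03],[0.01,-0.001,0.0017,0,0.03],[0.014,-0.001,0.0017,0,0.03],[0.018,-0.001,0.0017,0,0.03],[0.02,-0.001,0.0017,0,0.03]]])

```text
t: 6.12
eef_pos: [498.3, 20.4, 122.9]
eef_rot: [-1.296, 1.151, 1.296]
contact_force: [0.6, 0.5, -5.1]
width: 0.504
```

```bash
python3 - <<'E'
from h import *
from rig import optics
plan([497.3,18.9,120],96.8)
for n in("side",):
    c=optics.capture(n); save(c,n+"5")
crop(load("side5"),250,210,330,270,"s5")
E
```

```text
pos [498.3  20.4 122.9] shift [ 0.0029  0.0012 -0.0013] len 0.003 twist -0.0 j6 -1.75 t 6.125
s5 scale 10.0
```

View pics/s5.png

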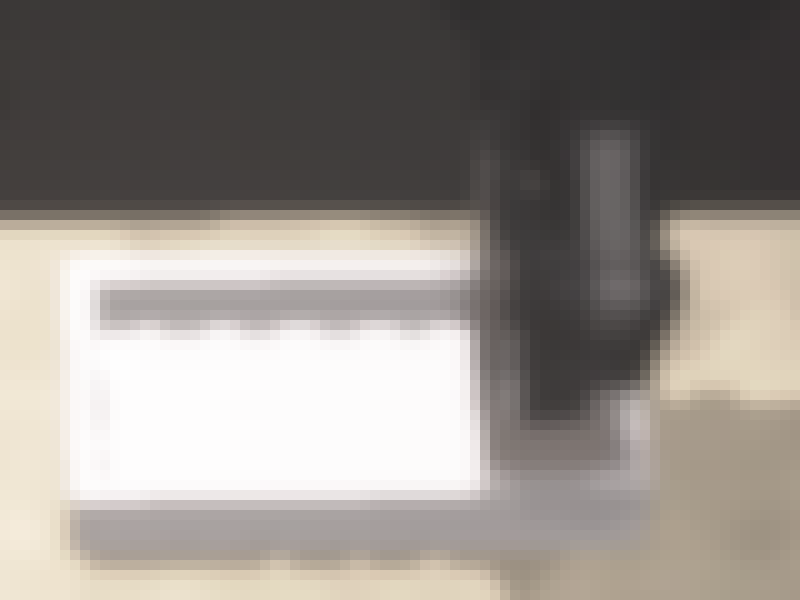

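```bash
python3 - <<'E'
from h import *
th=np.radians(6.8);R=np.array([[np.cos(th),-np.sin(th)],[np.sin(th),np.cos(th)]])
s=load("side5"); b=122.9-48.8
for r in (465,475,482):
  c=np.array([[492,r],[620,r]])/10+[250,210]-.5
  w=onz(s,c,b)[:,:2]; print(r,((w-[536.4,25.0])@R).round(1))
print((proj(s,[[*(np.array([536.4,25])+R@d),84] for d in ((-58,26),(0,26))])-[250,210]+.5)*10)
E
```

```text
465 [[-30.3  17.8]
 [-58.5  18.1]]
475 [[-30.1  20.4]
 [-58.2  20.7]]
482 [[-29.9  22.1]
 [-58.   22.5]]
[[626.66876379 471.60027915]
 [359.8120665  474.12514757]]
```

>>> play_rows(deltas=[[[0,-0.0025,0,0,0.03],[0.004,-0.0025,0,0,0.03],[0.007,-0.0025,0,0,0.03],[0.009,-0.0025,0,0,0.03],[0.009,-0.0025,0,0,0.03]]])

```text
t: 6.8
eef_pos: [501.0, 20.7, 114.2]
eef_rot: [-1.296, 1.151, 1.296]
contact_force: [-0.5, 0.2, -5.6]
width: 0.507
```

>>> play_rows(deltas=[[[0.001,0,0,0,0.03],[0.002,0,0,0,0.03],[0.002,0,0,0,0.03]]])

```text
t: 7.18
eef_pos: [501.3, 20.7, 113.9]
eef_rot: [-1.296, 1.151, 1.296]
contact_force: [-7.0, 0.4, 10.1]
width: 0.503
```

>>> play_rows(deltas=[[[-0.001,0,0,0,0.05],[-0.001,0,0,0,0.06],[-0.001,0,0,0,0.064],[-0.03,0,0,0,0.064],[-0.07,0,0,0,0.064],[-0.1,0,0,0,0.064]]])

```text
t: 7.92
eef_pos: [501.4, 20.6, 214.0]
eef_rot: [-1.297, 1.15, 1.295]
contact_force: [0.6, 0.0, 0.3]
width: 0.746
```

```bash
python3 - <<'E'
from h import *
from rig import optics
plan([600.3,-267,180],73.5)
for n in("side",):
    c=optics.capture(n); save(c,n+"6")
crop(load("side6"),250,200,330,260,"s6")
E
```

```text
pos [501.4  20.6 214. ] shift [ 0.0342 -0.0642 -0.2973] len 0.306 twist 23.2 j6 -1.75 t 7.925
s6 scale 10.0
```

View pics/s6.png

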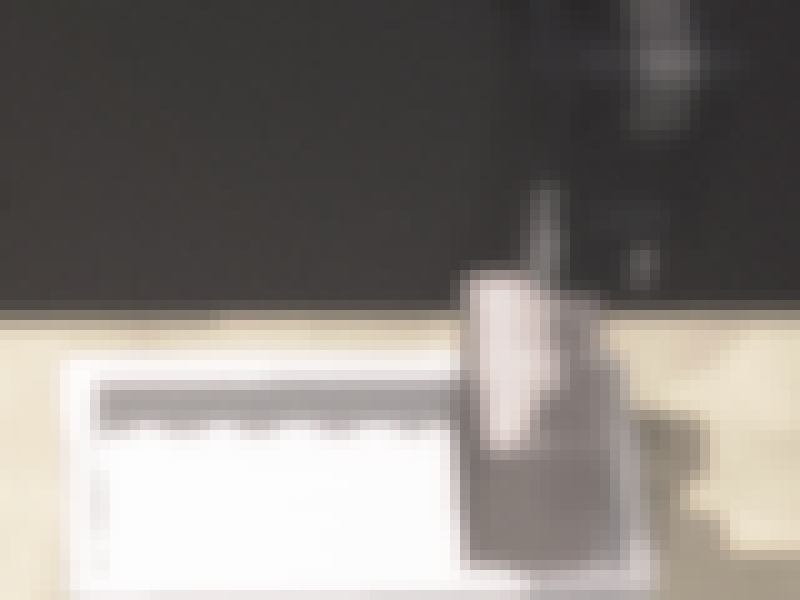

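>>> play_rows(deltas=[[[0,-0.01,-0.05,4,0.066],[0,-0.022,-0.1,9,0.066],[0,-0.034,-0.155,14,0.066],[0,-0.045,-0.21,19,0.066],[0.01,-0.056,-0.26,23.2,0.066],[0.034,-0.0642,-0.2973,23.2,0.066],[0.034,-0.0642,-0.2973,23.2,0.066],[0.034,-0.0642,-0.2973,23.2,0.066]]])

```text
t: 8.98
eef_pos: [599.7, -266.6, 177.9]
eef_rot: [-0.995, 1.331, 0.996]
contact_force: [0.0, -0.0, 0.5]
width: 0.776
```

```bash
python3 - <<'E'
from h import *
from rig import optics
plan([600.3,-267,48],73.5)
for n in("side","top"):
    c=optics.capture(n); save(c,n+"7")
crop(load("side7"),190,100,350,220,"s7")
t=load("top7");crop(t,180,160,240,250,"t7",6)
crop(load("side7"),230,210,330,285,"s7b")
E
```

```text
pos [ 599.7 -266.6  177.9] shift [ 0.1299 -0.0008 -0.0003] len 0.13 twist -0.0 j6 -1.78 t 8.975
s7 scale 5.0
t7 scale 6
s7b scale 8.0
```

View pics/s7.png

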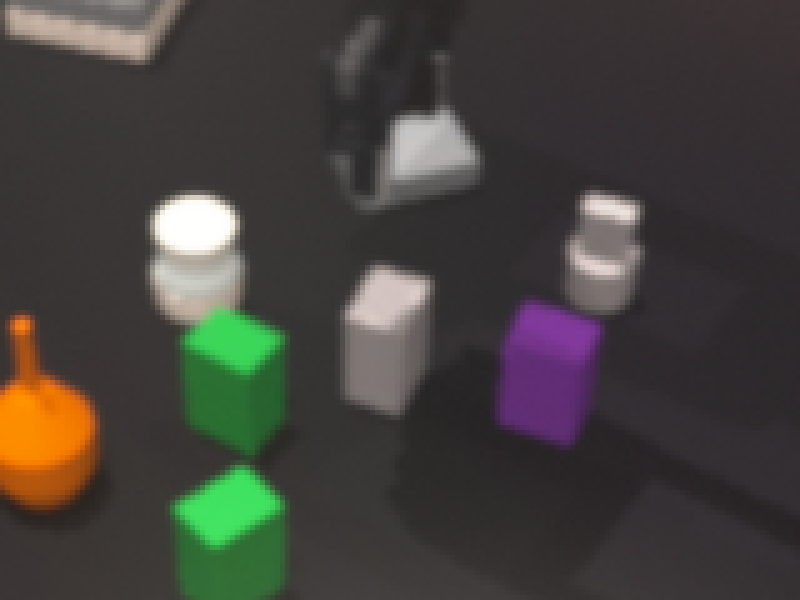

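View pics/t7.png

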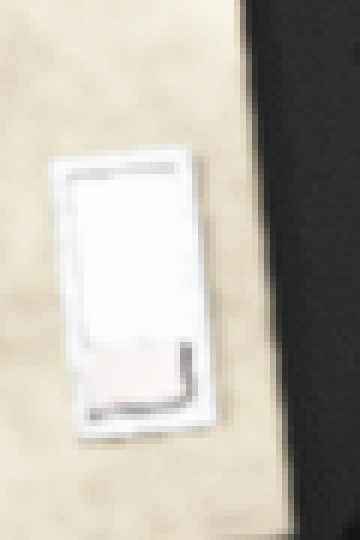

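View pics/s7b.png

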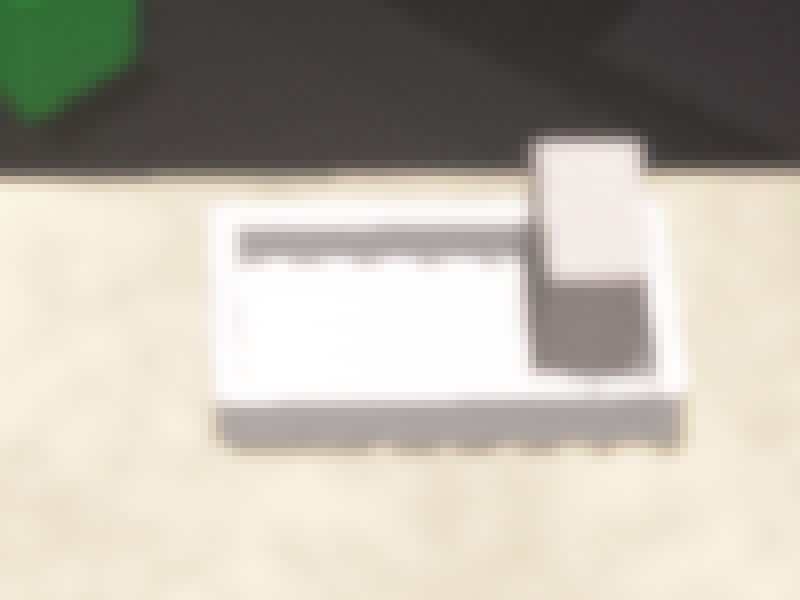

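```bash
python3 - <<'E'
from h import *
th=np.radians(6.8);R=np.array([[np.cos(th),-np.sin(th)],[np.sin(th),np.cos(th)]])
s=load("side7");t=load("top7")
c=np.array([[531,137],[640,138],[646,280],[547,280]])/8+[230,210]-.5
w=onz(s,c,127)[:,:2]; print("slim top face side",w.mean(0),((w-[536.4,25.0])@R).round(1))
c=np.array([[82,345],[182,341],[185,400],[90,408]])/6+[180,160]-.5
w=onz(t,c,127)[:,:2]; print("slim top face top",w.mean(0),((w-[535.8,22.5])@R).round(1))
c=np.array([[50,160],[190,147],[214,424],[80,437]])/6+[180,160]-.5
w=onz(t,c,84)[:,:2]; print("tray top",w.mean(0),((w-[535.8,22.5])@R).round(1))
c=np.array([[208,203],[662,200],[688,397],[214,403]])/8+[230,210]-.5
w=onz(s,c,84)[:,:2]; print("tray side",w.mean(0),((w-[536.4,25])@R).round(1))
# arm tcp in side
print((proj(s,[[599.7,-266.6,177.9-17]])-[190,100]+.5)*5)
E
```

```text
slim top face side [499.54952571  20.67926544] [[-23.  -23.3]
 [-52.6 -22.6]
 [-49.4  23.2]
 [-23.5  23. ]]
slim top face top [498.49209334  17.44934155] [[-22.7  21.5]
 [-25.5 -22.8]
 [-51.6 -21.6]
 [-50.8  20.6]]
tray top [536.55557926  22.98462599] [[ 65.   32.8]
 [ 64.4 -31.8]
 [-63.3 -30.4]
 [-62.8  31. ]]
tray side [536.04388257  24.92876164] [[ 64.2 -32.7]
 [-64.5 -32.4]
 [-64.5  32.3]
 [ 63.4  32.7]]
[[394.24525423 164.66378403]]
```

>>> play_rows(deltas=[[[0.04,0,0,0,0.066],[0.08,0,0,0,0.066],[0.11,0,0,0,0.066],[0.13,0,0,0,0.066],[0.13,0,0,0,0.066],[0.13,0,0,0,0.05],[0.13,0,0,0,0.03],[0.13,0,0,0,0.03]]])

```text
t: 10.07
eef_pos: [601.5, -267.6, 50.7]
eef_rot: [-0.998, 1.329, 0.993]
contact_force: [0.3, 0.5, 6.6]
width: 0.504
```

>>> play_rows(deltas=[[[0,0,0,0,0.03],[0,0,0,0,0.03]]])

```text
t: 10.32
eef_pos: [601.5, -267.6, 50.7]
eef_rot: [-0.998, 1.329, 0.993]
contact_force: [-0.2, 1.0, 6.3]
width: 0.508
```

>>> play_rows(deltas=[[[-0.03,0,0,0,0.03],[-0.07,0,0,0,0.03],[-0.11,0,0,0,0.03],[-0.13,0,0,0,0.03],[-0.13,0,0,0,0.03]]])

```text
t: 10.95
eef_pos: [600.6, -267.4, 179.7]
eef_rot: [-0.998, 1.33, 0.993]
contact_force: [0.4, 0.7, -5.5]
width: 0.508
```

```bash
python3 - <<'E'
from h import *
plan([574.3,29.6,175],96.8)
E
```

```text
pos [ 600.6 -267.4  179.7] shift [0.0042 0.1093 0.2775] len 0.298 twist -23.2 j6 -1.78 t 10.95
```

>>> play_rows(deltas=[[[0,0.018,0.048,-5,0.03],[0,0.038,0.096,-10,0.03],[0,0.057,0.145,-15,0.03],[0,0.077,0.195,-20,0.03],[0,0.096,0.244,-23.2,0.03],[0.01,0.1085,0.2775,-23.2,0.03],[0.03,0.1085,0.2775,-23.2,0.03],[0.03,0.1085,0.2775,-23.2,0.03]]])

```text
t: 11.95
eef_pos: [571.4, 29.7, 143.8]
eef_rot: [-1.293, 1.156, 1.302]
contact_force: [-0.1, 0.7, -5.4]
width: 0.505
```

```bash
python3 - <<'E'
from h import *
from rig import optics
plan([575.2,29.6,125.7],96.8)
for n in("side","top"):
    c=optics.capture(n); save(c,n+"8")
crop(load("side8"),230,200,330,275,"s8")
E
```

```text
pos [571.4  29.7 143.8] shift [ 0.0181 -0.0039 -0.0006] len 0.019 twist -0.0 j6 -1.73 t 11.95
s8 scale 8.0
```

View pics/s8.png

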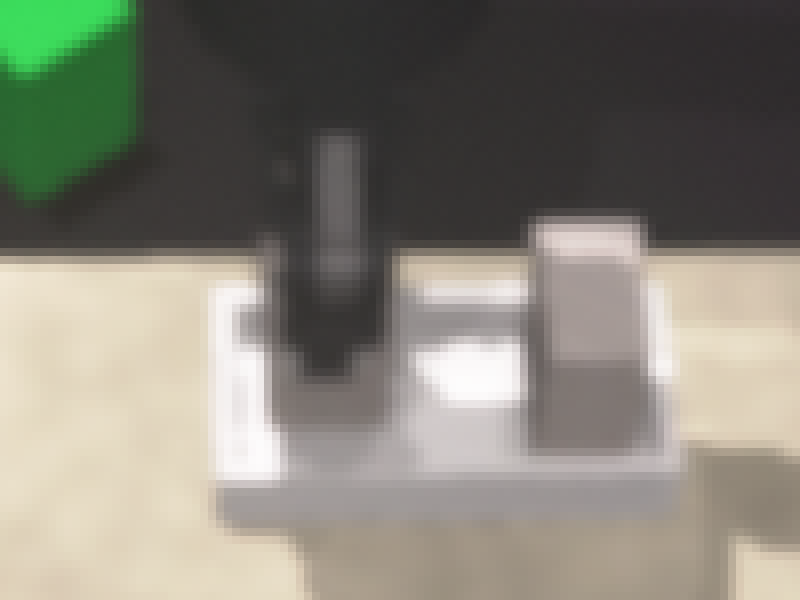

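```bash
python3 - <<'E'
from h import *
th=np.radians(6.8);R=np.array([[np.cos(th),-np.sin(th)],[np.sin(th),np.cos(th)]])
s=load("side8")
for r in (425,432):
  c=np.array([[268,r],[390,r]])/8+[230,200]-.5
  w=onz(s,c,93.1)[:,:2]; print(((w-[536.2,25])@R).round(1))
E
```

```text
[[49.  20.4]
 [16.1 20.7]]
[[49.  22.6]
 [16.2 22.9]]
```

>>> play_rows(deltas=[[[0,-0.0055,-0.0005,0,0.03],[0.008,-0.0055,-0.0005,0,0.03],[0.016,-0.0055,-0.0005,0,0.03],[0.022,-0.0055,-0.0005,0,0.03],[0.027,-0.0055,-0.0005,0,0.03],[0.028,-0.0055,-0.0005,0,0.03],[0.0285,-0.0055,-0.0005,0,0.03]]])

```text
t: 12.92
eef_pos: [585.7, 30.1, 132.8]
eef_rot: [-1.304, 1.14, 1.284]
contact_force: [-25.9, 1.9, 70.9]
width: 0.505
```

>>> play_rows(deltas=[[[-0.012,0.001,0,0,0.03],[-0.028,0.0055,0,0,0.03],[-0.028,0.0055,0,0,0.03],[-0.028,0.0055,0,0,0.03],[-0.028,0.0055,0,0,0.03]]])

```text
t: 13.55
eef_pos: [573.6, 29.4, 146.4]
eef_rot: [-1.295, 1.152, 1.298]
contact_force: [0.3, 0.6, -4.6]
width: 0.507
```

```bash
python3 - <<'E'
from h import *
from rig import optics
plan([575.2,29.6,125.7],96.8)
for n in("side","top"):
    c=optics.capture(n); save(c,n+"9")
crop(load("side9"),230,200,330,275,"s9")
E
```

```text
pos [573.6  29.4 146.4] shift [ 0.0207 -0.0017 -0.    ] len 0.021 twist -0.0 j6 -1.73 t 13.55
s9 scale 8.0
```

View pics/s9.png

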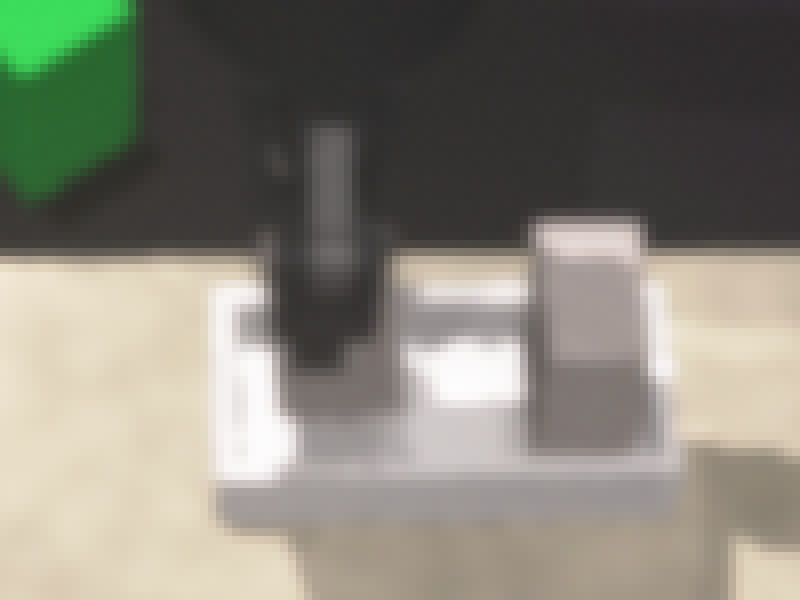

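```bash
python3 - <<'E'
from h import *
th=np.radians(6.8);R=np.array([[np.cos(th),-np.sin(th)],[np.sin(th),np.cos(th)]])
s=load("side9")
for r in (408,413):
  c=np.array([[283,r],[402,r]])/8+[230,200]-.5
  w=onz(s,c,96)[:,:2]; print(((w-[536.2,25])@R).round(1))
E
```

```text
[[44.9 16.9]
 [12.8 17.3]]
[[44.9 18.5]
 [12.9 18.8]]
```

>>> play_rows(deltas=[[[0,0,0,0,0.03],[0,0,0,0,0.03],[0,0,0,0,0.03]]])

```text
t: 14.02
eef_pos: [574.3, 29.4, 147.8]
eef_rot: [-1.296, 1.151, 1.296]
contact_force: [-0.6, 0.1, -5.0]
width: 0.507
```

>>> play_rows(deltas=[[[0,-0.004,0.001,0,0.03],[0.008,-0.004,0.001,0,0.03],[0.012,-0.004,0.001,0,0.03],[0.016,-0.004,0.001,0,0.03],[0.018,-0.004,0.001,0,0.03],[0.018,-0.004,0.001,0,0.03]]])

```text
t: 14.78
eef_pos: [578.0, 30.9, 129.6]
eef_rot: [-1.296, 1.151, 1.296]
contact_force: [-0.4, -0.9, -5.0]
width: 0.508
```

```bash
python3 - <<'E'
from h import *
from rig import optics
for n in("side","top"):
    c=optics.capture(n); save(c,n+"10")
crop(load("side10"),230,200,330,275,"s10")
E
```

```text
s10 scale 8.0
```

View pics/s10.png

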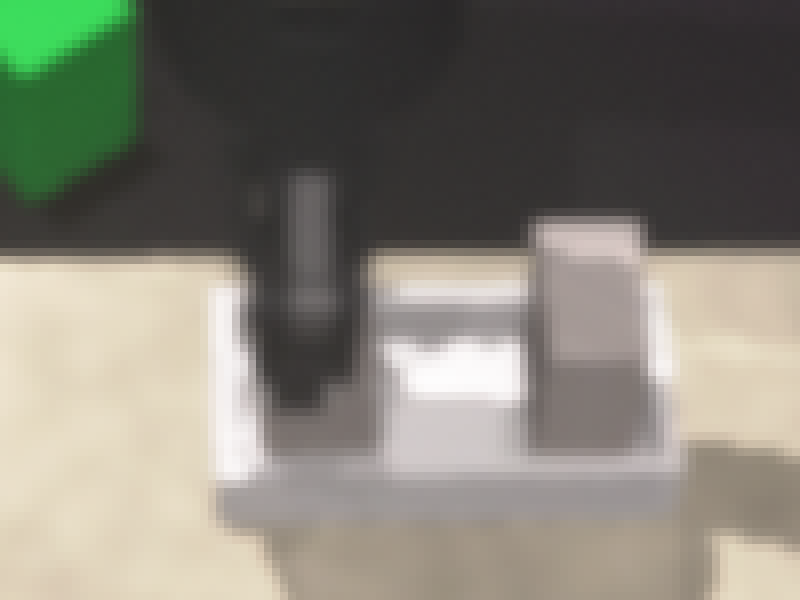

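```bash
python3 - <<'E'
from h import *
th=np.radians(6.8);R=np.array([[np.cos(th),-np.sin(th)],[np.sin(th),np.cos(th)]])
s=load("side10")
for r in (450,456):
  c=np.array([[262,r],[380,r]])/8+[230,200]-.5
  w=onz(s,c,79)[:,:2]; print(((w-[536.2,25])@R).round(1))
E
```

```text
[[50.3 19.3]
 [18.1 19.7]]
[[50.3 21.2]
 [18.1 21.6]]
```

Clear on both sides (bottom at local x 18 to 50), so I'll keep lowering gently.

>>> play_rows(deltas=[[[0.004,0,0,0,0.03],[0.008,0,0,0,0.03],[0.01,0,0,0,0.03],[0.012,0,0,0,0.03]]])

```text
t: 15.38
eef_pos: [578.1, 30.9, 117.6]
eef_rot: [-1.296, 1.151, 1.296]
contact_force: [0.1, -0.5, -4.6]
width: 0.502
```

>>> play_rows(deltas=[[[0.001,0,0,0,0.03],[0.002,0,0,0,0.03]]])

```text
t: 15.62
eef_pos: [578.2, 30.9, 115.8]
eef_rot: [-1.296, 1.151, 1.296]
contact_force: [0.7, 1.4, -4.4]
width: 0.505
```

>>> play_rows(deltas=[[[0.001,0,0,0,0.03],[0.002,0,0,0,0.03],[0.002,0,0,0,0.03]]])

```text
t: 16.0
eef_pos: [578.3, 30.9, 114.6]
eef_rot: [-1.296, 1.151, 1.296]
contact_force: [-4.2, -0.8, 4.2]
width: 0.507
```

>>> play_rows(deltas=[[[0.001,0,0,0,0.03],[0.003,0,0,0,0.03],[0.003,0,0,0,0.03]]], grip_force=20)

```text
t: 16.38
eef_pos: [578.6, 30.9, 114.4]
eef_rot: [-1.297, 1.15, 1.295]
contact_force: [-15.7, 0.4, 24.6]
width: 0.505
```

>>> play_rows(deltas=[[[-0.002,0,0,0,0.05],[-0.003,0,0,0,0.06],[-0.003,0,0,0,0.066],[-0.003,0,0,0,0.066],[-0.04,0,0,0,0.066],[-0.08,0,0,0,0.066],[-0.1,0,0,0,0.066]]])

```text
t: 17.25
eef_pos: [579.2, 30.8, 213.3]
eef_rot: [-1.298, 1.149, 1.293]
contact_force: [-0.0, -0.5, 0.4]
width: 0.773
```

```bash
python3 - <<'E'
from h import *
from rig import optics
plan([480.3,-353.5,190],75)
for n in("side","top"):
    c=optics.capture(n); save(c,n+"11")
crop(load("side11"),230,190,330,265,"s11")
E
```

```text
pos [579.2  30.8 213.3] shift [ 0.023   0.1437 -0.3699] len 0.398 twist 21.7 j6 -1.72 t 17.25
s11 scale 8.0
```

View pics/s11.png

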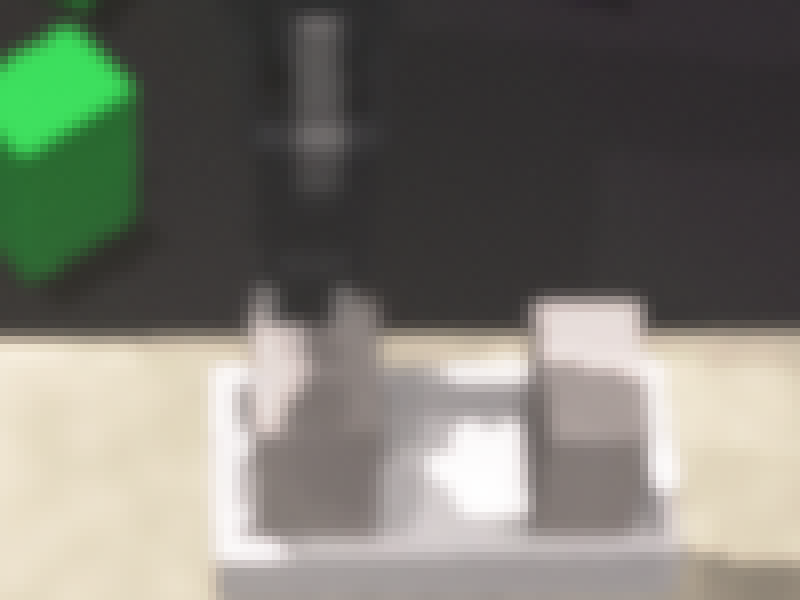

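```bash
python3 - <<'E'
from h import *
plan([500.3,20.6,180],96.8)
E
```

```text
pos [579.7  30.8 213.4] shift [ 0.033   0.0802 -0.0008] len 0.087 twist -0.0 j6 -1.72 t 17.35
```

>>> play_rows(deltas=[[[0,0.04,-0.0008,0,0.066],[0.02,0.08,-0.0008,0,0.066],[0.05,0.08,-0.0008,0,0.066],[0.06,0.08,-0.0008,0,0.066],[0.06,0.08,-0.0008,0,0.066],[0.06,0.08,-0.0008,0,0.066]]])

```text
t: 18.1
eef_pos: [499.7, 20.6, 151.6]
eef_rot: [-1.297, 1.15, 1.295]
contact_force: [-0.7, 0.0, 0.5]
width: 0.776
```

```bash
python3 - <<'E'
from h import *
plan([500.3,20.6,113.5],96.8)
E
```

```text
pos [499.7  20.6 151.6] shift [ 0.0381 -0.0006 -0.0001] len 0.038 twist -0.0 j6 -1.75 t 18.1
```

>>> play_rows(deltas=[[[0.02,0,0,0,0.066],[0.036,0,0,0,0.066],[0.036,0,0,0,0.066],[0.036,0,0,0,0.05],[0.036,0,0,0,0.03],[0.036,0,0,0,0.03],[0.036,0,0,0,0.03]]], grip_force=60)

```text
t: 18.98
eef_pos: [499.6, 20.5, 115.9]
eef_rot: [-1.297, 1.15, 1.294]
contact_force: [0.6, -1.6, 6.2]
width: 0.505
```

>>> play_rows(deltas=[[[-0.004,0,0,0,0.03],[-0.006,0,0,0,0.03],[-0.006,0.002,0,0,0.03],[-0.006,0.004,0,0,0.03],[-0.006,0.0042,0,0,0.03],[-0.003,0.0042,0,0,0.03],[0,0.0042,0,0,0.03],[0.001,0.0042,0,0,0.03]]])

```text
t: 19.98
eef_pos: [495.0, 20.1, 115.9]
eef_rot: [-1.296, 1.151, 1.296]
contact_force: [-12.1, 0.3, 20.8]
width: 0.499
```

Back on the floor, shifted by about 4.5 mm. Releasing and rising.

>>> play_rows(deltas=[[[-0.001,0,0,0,0.05],[-0.002,0,0,0,0.06],[-0.002,0,0,0,0.066],[-0.002,0,0,0,0.066],[-0.04,0,0,0,0.066],[-0.08,0,0,0,0.066]]])

```text
t: 20.72
eef_pos: [493.9, 20.2, 193.9]
eef_rot: [-1.295, 1.152, 1.298]
contact_force: [0.9, -0.8, 0.4]
width: 0.77
```

```bash
python3 - <<'E'
from h import *
plan([480.3,-353.5,190],75)
E
```

```text
pos [493.9  20.2 193.9] shift [ 0.0038  0.0576 -0.3695] len 0.374 twist 21.7 j6 -1.75 t 20.725
```

>>> play_rows(deltas=[[[0,0.008,-0.054,4,0.06],[0,0.016,-0.108,8,0.05],[0,0.025,-0.162,12,0.045],[0,0.034,-0.216,16,0.045],[0,0.042,-0.27,20,0.045],[0,0.05,-0.324,21.7,0.045],[0,0.0576,-0.3695,21.7,0.045],[0,0.0576,-0.3695,21.7,0.045]]])

```text
t: 21.72
eef_pos: [480.1, -356.7, 193.3]
eef_rot: [-1.013, 1.323, 1.013]
contact_force: [0.4, 0.6, 0.9]
width: 0.528
```

```bash
python3 - <<'E'
from h import *
from rig import optics
from m2 import *
plan([480.3,-353.5,110],75)
for n in("side","top"):
    c=optics.capture(n); save(c,n+"12")
s=load("side12");t=load("top12")
crop(s,230,200,330,275,"s12"); crop(t,180,160,240,250,"t12",6); crop(s,270,90,350,150,"s12b")
E
```

```text
pos [ 480.1 -356.7  193.3] shift [0.0833 0.0006 0.0032] len 0.083 twist -0.1 j6 -2.03 t 21.725
s12 scale 8.0
t12 scale 6
s12b scale 10.0
```

View pics/s12.png

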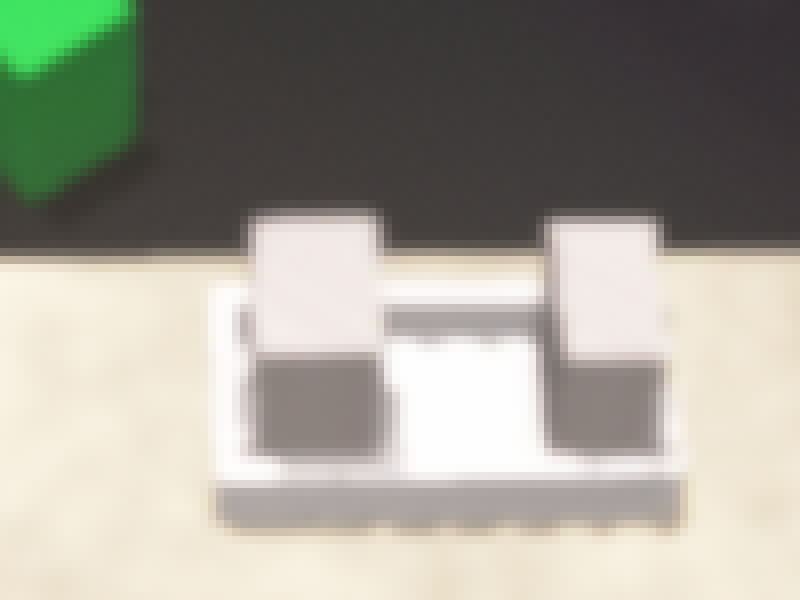

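View pics/t12.png

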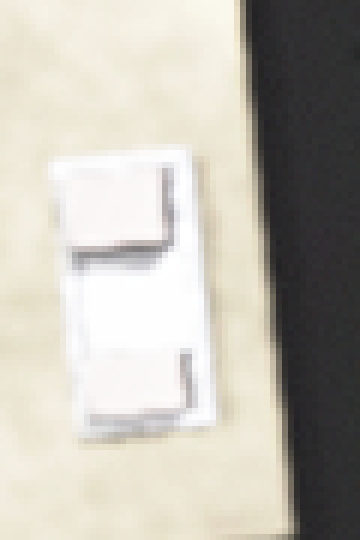

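View pics/s12b.png

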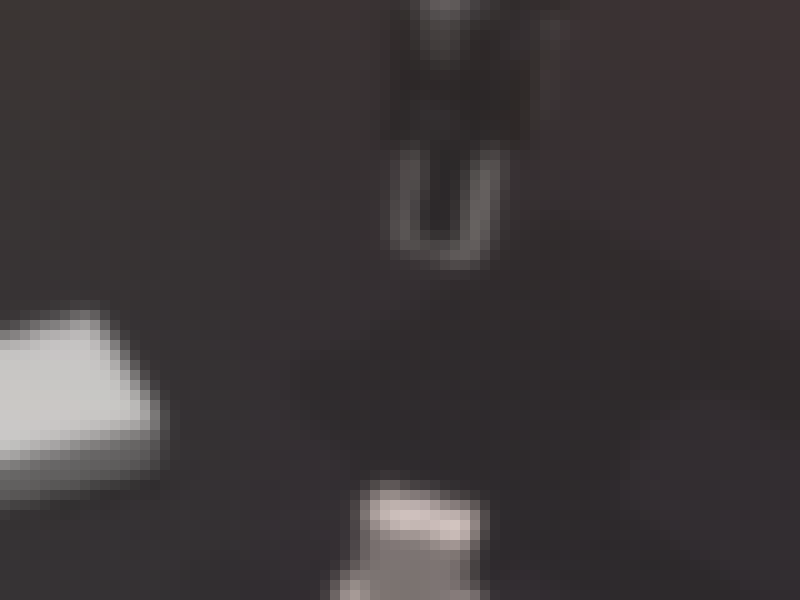

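```bash
python3 - <<'E'
from h import *
th=np.radians(6.8);R=np.array([[np.cos(th),-np.sin(th)],[np.sin(th),np.cos(th)]])
s=load("side12");t=load("top12")
L=lambda c,p,z,o,k,z0,cc: ((onz(c,np.array(p)/k+o-.5,z)[:,:2]-cc)@R).round(1)
print("wide side",L(s,[[250,212],[380,212],[382,354],[255,356]],131,[230,200],8,0,[536.2,25]).tolist())
print("slim side",L(s,[[547,217],[657,217],[663,359],[565,360]],127,[230,200],8,0,[536.2,25]).tolist())
print("feet side",L(s,[[255,455],[382,455],[547,450],[660,450]],66,[230,200],8,0,[536.2,25]).tolist())
print("wide top",L(t,[[57,170],[160,165],[165,240],[70,248]],131,[180,160],6,0,[536.2,23]).tolist())
print("slim top",L(t,[[84,355],[183,350],[187,408],[88,416]],127,[180,160],6,0,[536.2,23]).tolist())
plan([480.3,-356.7,58],75)
E
```

```text
wide side [[53.5, -22.7], [18.4, -22.4], [20.1, 23.3], [53.2, 23.6]]
slim side [[-27.1, -23.2], [-57.0, -23.0], [-53.7, 22.9], [-28.0, 23.0]]
feet side [[51.8, 12.8], [16.6, 13.1], [-29.4, 12.0], [-60.9, 12.4]]
wide top [[55.2, 24.3], [52.7, -21.4], [19.2, -20.4], [20.1, 21.8]]
slim top [[-27.6, 20.5], [-30.0, -23.3], [-55.7, -22.6], [-54.6, 21.3]]
pos [ 480.8 -353.7  193.3] shift [ 0.1353 -0.0004 -0.0031] len 0.135 twist -0.0 j6 -2.03 t 21.825
```

>>> play_rows(deltas=[[[0.04,0,-0.003,0,0.045],[0.08,0,-0.003,0,0.045],[0.11,0,-0.003,0,0.045],[0.13,0,-0.003,0,0.045],[0.138,0,-0.003,0,0.045],[0.138,0,-0.003,0,0.045]]])

```text
t: 22.58
eef_pos: [480.6, -356.3, 56.1]
eef_rot: [-1.016, 1.321, 1.015]
contact_force: [0.1, -1.0, 0.3]
width: 0.528
```

```bash
python3 - <<'E'
from h import *
from rig import optics
s=optics.capture("side");save(s,"side13");crop(s,280,110,340,155,"s13")
E
```

```text
s13 scale 13.333333333333334
```

View pics/s13.png

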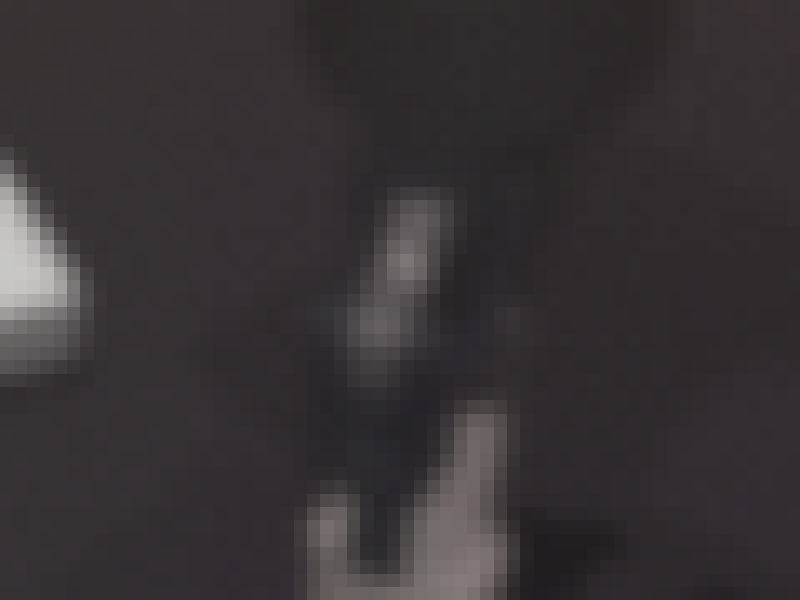

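>>> play_rows(deltas=[[[0,0,0,0,0.03],[0,0,0,0,0.01],[0,0,0,0,0.005],[0,0,0,0,0.005],[0,0,0,0,0.005],[0,0,0,0,0.005]]], grip_force=60)

```text
t: 23.38
eef_pos: [480.9, -357.0, 56.9]
eef_rot: [-1.017, 1.321, 1.014]
contact_force: [-0.3, 1.3, 6.2]
width: 0.147
```

>>> play_rows(deltas=[[[-0.03,0,0,0,0.005],[-0.07,0,0,0,0.005],[-0.11,0,0,0,0.005],[-0.13,0,0,0,0.005],[-0.13,0,0,0,0.005],[-0.13,0,0,0,0.005]]])

```text
t: 24.12
eef_pos: [479.4, -355.7, 183.2]
eef_rot: [-1.012, 1.322, 1.018]
contact_force: [-1.2, 0.2, -5.1]
width: 0.15
```

```bash
python3 - <<'E'
from h import *
from rig import optics
s=optics.capture("side");save(s,"side14");crop(s,260,70,340,130,"s14")
th=np.radians(6.8);R=np.array([[np.cos(th),-np.sin(th)],[np.sin(th),np.cos(th)]])
w=np.array([536.2,25])+R@[-4,0]; print(w)
plan([*w,190],96.8)
E
```

```text
s14 scale 10.0
[532.22813797  24.52638413]
pos [ 479.2 -355.6  183. ] shift [-0.0061  0.0466  0.3809] len 0.384 twist -21.7 j6 -2.03 t 24.175
```

View pics/s14.png

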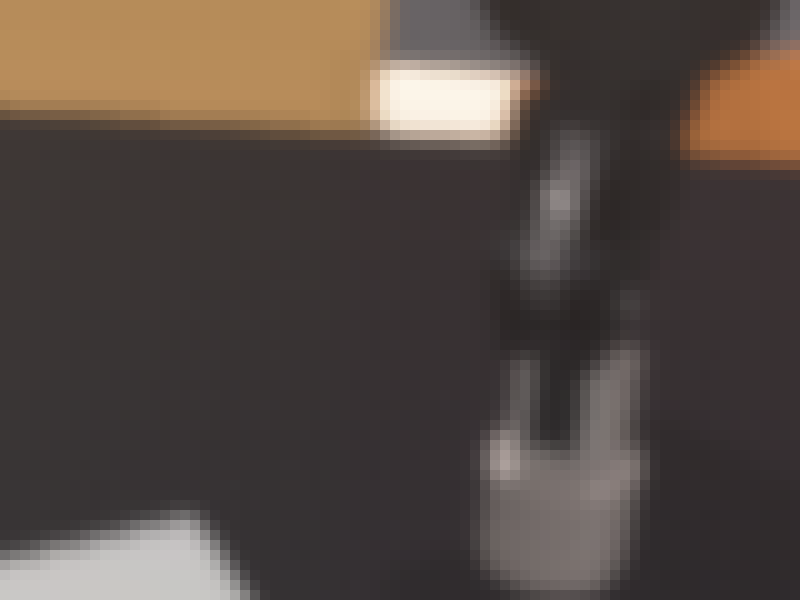

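>>> play_rows(deltas=[[[-0.01,0.006,0.05,-4,0.005],[-0.02,0.013,0.105,-8,0.005],[-0.027,0.02,0.16,-12,0.005],[-0.027,0.027,0.215,-16,0.005],[-0.027,0.033,0.27,-20,0.005],[-0.027,0.04,0.325,-21.7,0.005],[-0.027,0.0466,0.3809,-21.7,0.005],[-0.027,0.0466,0.3809,-21.7,0.005]]])

```text
t: 25.18
eef_pos: [532.4, 27.6, 210.8]
eef_rot: [-1.297, 1.149, 1.303]
contact_force: [0.1, 0.2, -5.2]
width: 0.151
```

>>> play_rows(deltas=[[[0.005,0,0,0,0.005],[0.005,0,0,0,0.005],[0.005,0,0,0,0.005]]])

```text
t: 25.55
eef_pos: [533.1, 22.4, 207.4]
eef_rot: [-1.294, 1.152, 1.295]
contact_force: [0.1, -0.2, -4.3]
width: 0.151
```

```bash
python3 - <<'E'
from h import *
from rig import optics
plan([532.2,24.5,190],96.8)
s=optics.capture("side");save(s,"side15");crop(s,230,180,330,255,"s15")
E
```

```text
pos [533.1  22.4 207.4] shift [0.0174 0.0006 0.0021] len 0.018 twist -0.1 j6 -1.74 t 25.55
s15 scale 8.0
```

View pics/s15.png

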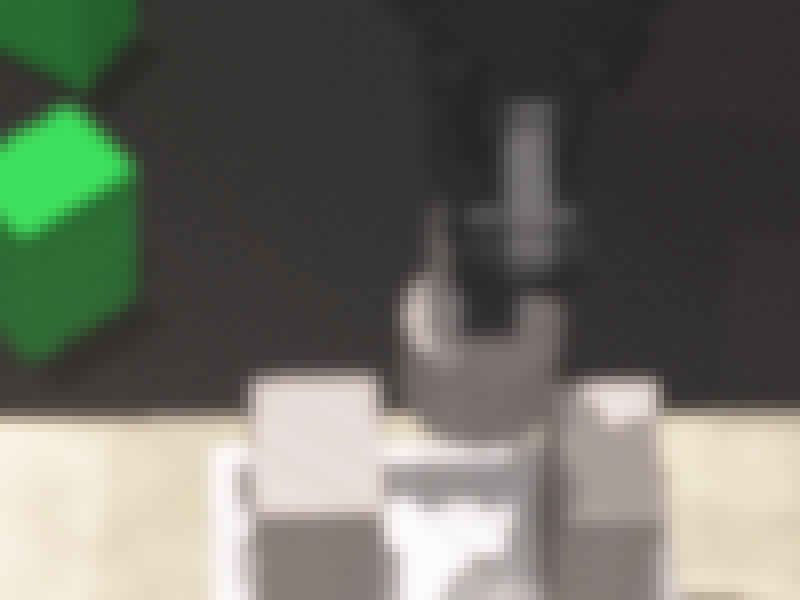

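```bash
python3 - <<'E'
from h import *
th=np.radians(6.8);R=np.array([[np.cos(th),-np.sin(th)],[np.sin(th),np.cos(th)]])
s=load("side15")
c=np.array([[482,440],[408,410],[558,405]])/8+[230,180]-.5
w=onz(s,c,150.5)[:,:2]; print(((w-[536.2,25])@R).round(1))
# predicted silhouette for cylinder centered at TCP
for cx in (533.1,):
  a=np.linspace(0,2*np.pi,60); 
  p=(proj(s,np.c_[cx+20*np.cos(a),22.4+20*np.sin(a),np.full(60,150.5)])-[230,180]+.5)*8; print(p.min(0),p.max(0))
  p=(proj(s,np.c_[cx+20*np.cos(a),22.4+20*np.sin(a),np.full(60,182.5)])-[230,180]+.5)*8; print(p.min(0),p.max(0))
E
```

```text
[[ -5.2  13.9]
 [ 13.4   4.3]
 [-25.8   3. ]]
[394.17626123 328.11559658] [547.43744839 452.45139987]
[400.51164622 252.75644471] [558.34976605 378.33083631]
```

>>> play_rows(deltas=[[[0.005,-0.0012,0.0025,0,0.005],[0.01,-0.0012,0.0025,0,0.005],[0.013,-0.0012,0.0025,0,0.005],[0.013,-0.0012,0.0025,0,0.005],[0.013,-0.0012,0.0025,0,0.005]]])

```text
t: 26.22
eef_pos: [534.3, 26.2, 194.9]
eef_rot: [-1.296, 1.151, 1.296]
contact_force: [0.1, 0.3, -5.4]
width: 0.148
```

```bash
python3 - <<'E'
from h import *
from rig import optics
plan([532.2,24.5,190],96.8)
s=optics.capture("side");save(s,"side16");crop(s,230,180,330,255,"s16")
z=state()[0]["eef_pos"]; b=z[2]-56.9
for h in (0,32):
  a=np.linspace(0,2*np.pi,60); 
  p=(proj(s,np.c_[z[0]+20*np.cos(a),z[1]+20*np.sin(a),np.full(60,b+h)])-[230,180]+.5)*8; print(p.min(0),p.max(0))
E
```

```text
pos [534.3  26.2 194.9] shift [ 0.0049  0.0023 -0.0015] len 0.006 twist -0.0 j6 -1.74 t 26.225
s16 scale 8.0
[386.21075249 367.20377111] [538.2154337  491.77032437]
[392.25692624 293.60755542] [548.76269814 419.4678011 ]
```

View pics/s16.png

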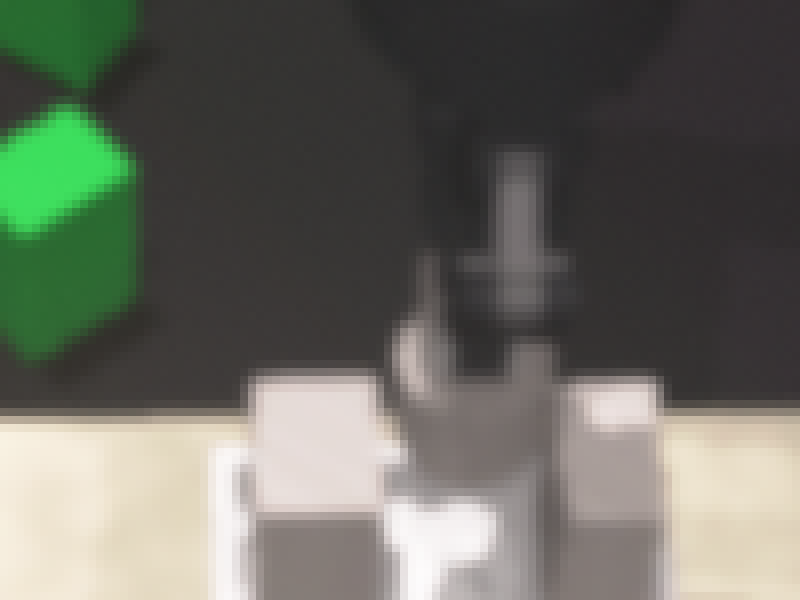

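>>> play_rows(deltas=[[[0.003,-0.001,-0.001,0,0.005],[0.008,-0.001,-0.001,0,0.005],[0.014,-0.001,-0.001,0,0.005],[0.02,-0.001,-0.001,0,0.005],[0.026,-0.001,-0.001,0,0.005],[0.026,-0.001,-0.001,0,0.005]]])

```text
t: 27.02
eef_pos: [534.8, 25.4, 167.9]
eef_rot: [-1.295, 1.152, 1.297]
contact_force: [-0.4, 0.4, -4.0]
width: 0.15
```

```bash
python3 - <<'E'
from h import *
from rig import optics
plan([532.2,24.5,190],96.8)
s=optics.capture("side");save(s,"side17");crop(s,230,180,330,255,"s17")
E
```

```text
pos [534.8  25.4 167.9] shift [-0.0221  0.0027 -0.0005] len 0.022 twist -0.0 j6 -1.74 t 27.025
s17 scale 8.0
```

View pics/s17.png

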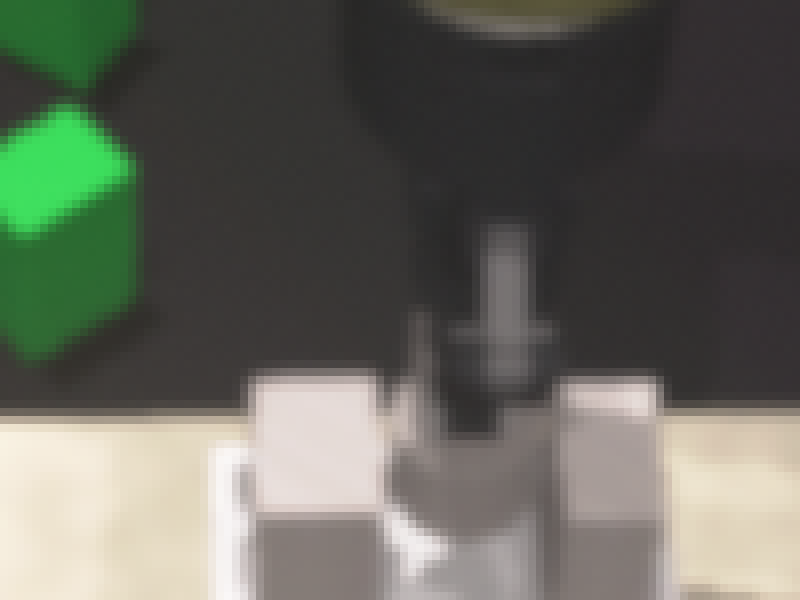

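>>> play_rows(deltas=[[[0.007,0,0,0,0.005],[0.014,0,0,0,0.005],[0.021,0,0,0,0.005],[0.028,0,0,0,0.005],[0.034,0,0,0,0.005],[0.038,0,0,0,0.005],[0.04,0,0,0,0.005]]])

```text
t: 27.95
eef_pos: [535.2, 25.3, 128.5]
eef_rot: [-1.296, 1.151, 1.296]
contact_force: [-0.2, 0.2, -3.7]
width: 0.153
```

>>> play_rows(deltas=[[[0.002,0,0,0,0.005],[0.004,0,0,0,0.005],[0.005,0,0,0,0.005],[0.005,0,0,0,0.005]]])

```text
t: 28.45
eef_pos: [535.3, 25.3, 123.8]
eef_rot: [-1.296, 1.151, 1.296]
contact_force: [-0.2, 0.0, -5.9]
width: 0.153
```

>>> play_rows(deltas=[[[0.001,0,0,0,0.005],[0.002,0,0,0,0.005],[0.003,0,0,0,0.005],[0.003,0,0,0,0.005]]])

```text
t: 28.95
eef_pos: [535.6, 25.4, 121.9]
eef_rot: [-1.296, 1.15, 1.296]
contact_force: [-4.5, 1.1, 5.2]
width: 0.15
```

>>> play_rows(deltas=[[[-0.001,0,0,0,0.02],[-0.001,0,0,0,0.035],[-0.001,0,0,0,0.04],[-0.001,0,0,0,0.04],[-0.04,0,0,0,0.04],[-0.08,0,0,0,0.04],[-0.11,0,0,0,0.04]]])

```text
t: 29.82
eef_pos: [535.7, 25.3, 232.8]
eef_rot: [-1.297, 1.15, 1.295]
contact_force: [0.3, -0.5, 0.1]
width: 0.472
```

```bash
python3 - <<'E'
from h import *
from rig import optics
t=load("top0");s=load("side0")
crop(s,270,280,330,340,"sl0",10); crop(t,130,180,170,240,"tl0",10)
th=np.radians(6.8);R=np.array([[np.cos(th),-np.sin(th)],[np.sin(th),np.cos(th)]])
plan([534,162,230],6.8)
E
```

```text
sl0 scale 10
tl0 scale 10
pos [535.7  25.3 232.8] shift [ 0.0027 -0.0144  0.136 ] len 0.137 twist 89.9 j6 -1.74 t 29.825
```

View pics/sl0.png

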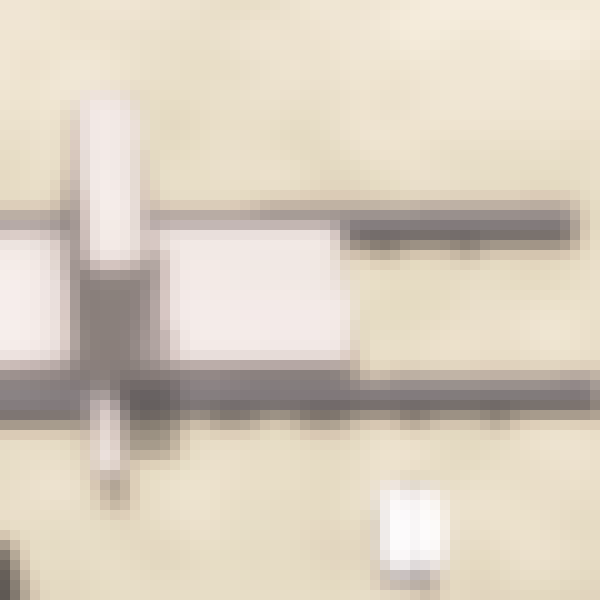

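View pics/tl0.png

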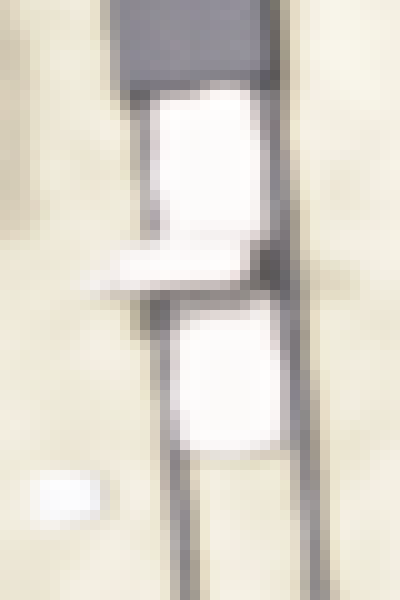

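```bash
python3 - <<'E'
from h import *
t=load("top0");s=load("side0")
th=np.radians(6.8);R=np.array([[np.cos(th),-np.sin(th)],[np.sin(th),np.cos(th)]])
o=np.array([554.2,126.5])
L=lambda c,p,z,o2: (lambda w:(w.round(1).tolist(),((w-o)@R).round(1).tolist()))(onz(c,np.array(p)/10+o2-.5,z)[:,:2])
print("mark line side",L(s,[[412,487],[413,570]],72,[270,280]))
for z in (65,73,77): print("pointer side",z,L(s,[[103,395],[110,470]],z,[270,280]))
print("tab top side",L(s,[[106,100],[110,262]],125,[270,280]))
print("tab top edges side",L(s,[[80,180],[137,180]],125,[270,280]))
print("mark top",L(t,[[35,500],[68,495],[100,490]],72,[130,180]))
print("tab top view",L(t,[[112,270],[245,258]],125,[130,180]))
print("ptr top view",L(t,[[92,284]],73,[130,180]))
E
```

```text
mark line side ([[475.5, 198.4], [475.1, 214.6]], [[-69.6, 80.7], [-68.1, 96.8]])
pointer side 65 ([[536.1, 183.1], [533.7, 198.2]], [[-11.3, 58.4], [-11.9, 73.6]])
pointer side 73 ([[536.2, 186.6], [533.9, 201.5]], [[-10.7, 61.8], [-11.3, 76.9]])
pointer side 77 ([[536.3, 188.4], [534.0, 203.2]], [[-10.4, 63.6], [-10.9, 78.6]])
tab top side ([[540.7, 150.7], [537.8, 183.7]], [[-10.5, 25.7], [-9.5, 58.7]])
tab top edges side ([[544.6, 167.8], [533.8, 166.7]], [[-4.7, 42.2], [-15.5, 42.3]])
mark top ([[475.1, 212.5], [476.6, 203.5], [478.1, 194.7]], [[-68.4, 94.8], [-67.9, 85.6], [-67.5, 76.7]])
tab top view ([[536.8, 181.8], [540.5, 146.5]], [[-10.8, 57.0], [-11.3, 21.5]])
ptr top view ([[534.9, 198.6]], [[-10.6, 73.9]])
```

>>> play_rows(deltas=[[[0,-0.001,0.018,10.5,0.04],[0,-0.002,0.036,21,0.04],[0,-0.004,0.054,31.5,0.04],[0,-0.006,0.072,42,0.04],[0,-0.008,0.09,52.5,0.04],[0,-0.01,0.108,63,0.04],[0,-0.012,0.125,73.5,0.04],[0,-0.0144,0.136,84,0.04]]])

```text
t: 30.82
eef_pos: [533.4, 162.9, 230.7]
eef_rot: [-0.171, 1.564, 0.171]
contact_force: [0.1, -0.3, 0.5]
width: 0.468
```

>>> play_rows(deltas=[[[0,0,0,5.9,0.04],[0,0,0,5.9,0.04],[0,0,0,5.9,0.04]]])

```text
t: 31.2
eef_pos: [533.5, 162.0, 230.7]
eef_rot: [-0.096, 1.569, 0.096]
contact_force: [-0.6, 0.3, -0.4]
width: 0.468
```

```bash
python3 - <<'E'
from h import *
from rig import optics
plan([539,165.5,150],6.8)
for n in("side","top"):
    c=optics.capture(n); save(c,n+"18")
s=load("side18");crop(s,220,200,340,290,"s18");t=load("top18"); crop(t,170,160,250,250,"t18",6); crop(s,230,230,350,320,"s18b")
E
```

```text
pos [533.5 162.  230.7] shift [0.0807 0.0029 0.0059] len 0.081 twist 0.2 j6 0.08 t 31.2
s18 scale 6.666666666666667
t18 scale 6
s18b scale 6.666666666666667
```

View pics/s18.png

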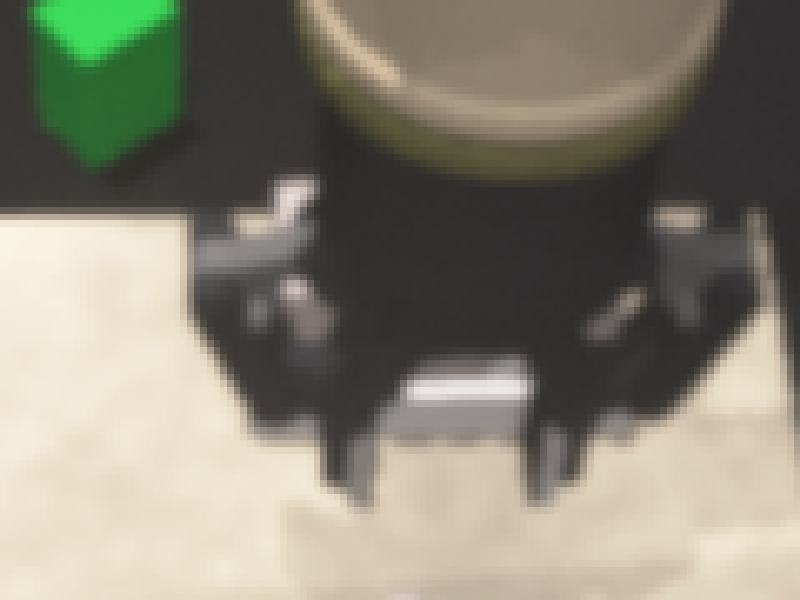

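View pics/t18.png

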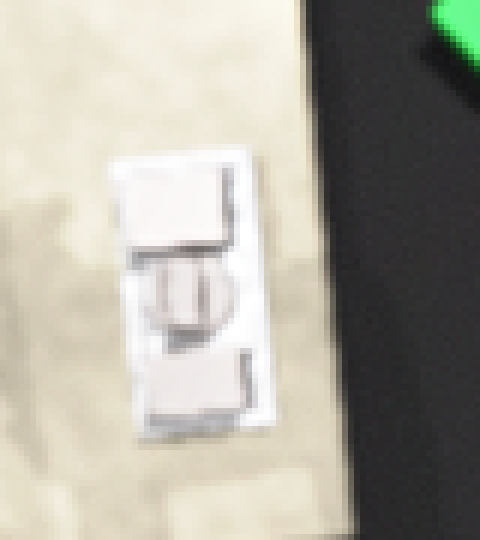

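View pics/s18b.png

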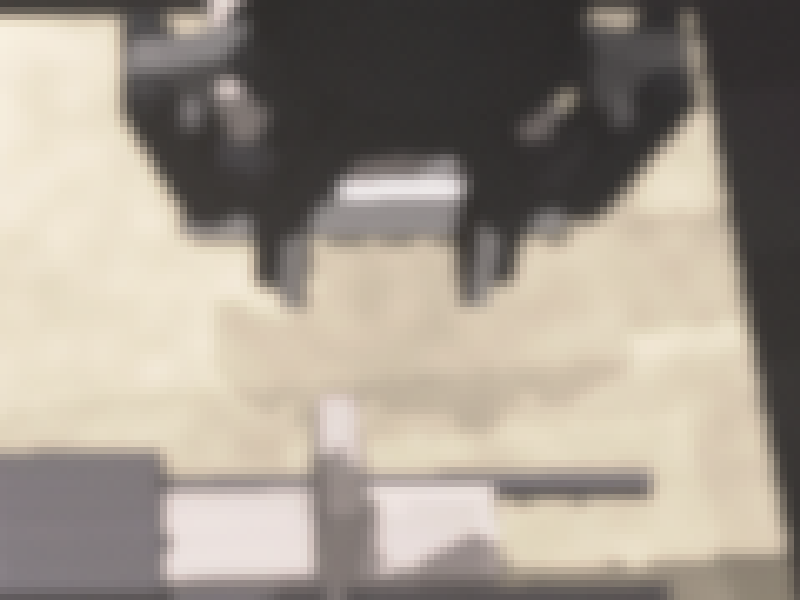

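>>> play_rows(deltas=[[[0.02,0.003,0.006,0,0.04],[0.05,0.003,0.006,0,0.04],[0.08,0.003,0.006,0,0.04],[0.08,0.003,0.006,0,0.04],[0.08,0.003,0.006,0,0.04]]])

```text
t: 31.92
eef_pos: [539.5, 165.8, 151.1]
eef_rot: [-0.094, 1.569, 0.095]
contact_force: [-0.1, -0.5, 0.0]
width: 0.467
```

```bash
python3 - <<'E'
from h import *
from rig import optics
plan([539,165.5,104],6.8)
c=optics.capture("side"); save(c,"side19")
crop(c,230,250,350,340,"s19")
E
```

```text
pos [539.5 165.8 151.1] shift [ 0.0471 -0.0003 -0.0005] len 0.047 twist -0.0 j6 0.09 t 31.925
s19 scale 6.666666666666667
```

View pics/s19.png

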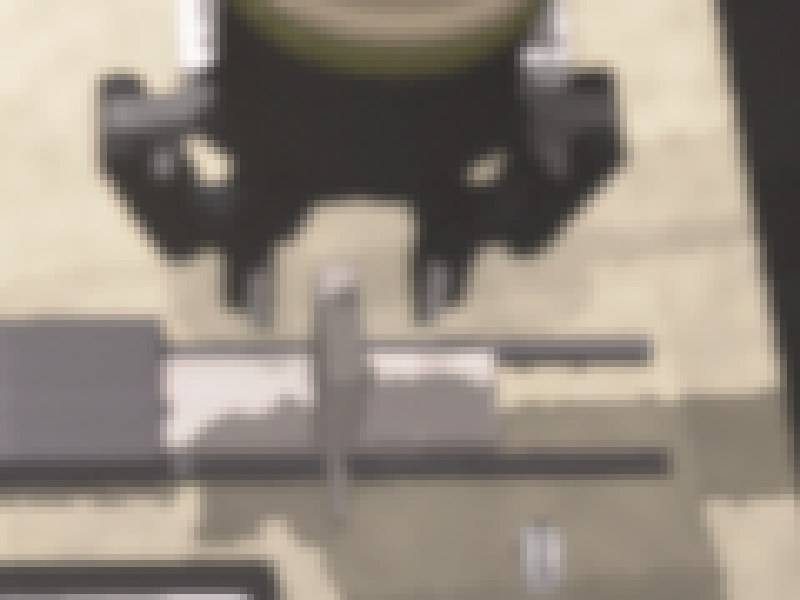

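>>> play_rows(deltas=[[[0.012,0,0,0,0.04],[0.024,0,0,0,0.04],[0.036,0,0,0,0.04],[0.046,0,0,0,0.04],[0.046,0,0,0,0.04]]])

```text
t: 32.6
eef_pos: [538.2, 165.6, 103.3]
eef_rot: [-0.095, 1.571, 0.094]
contact_force: [-0.6, 0.5, 0.2]
width: 0.471
```

>>> play_rows(deltas=[[[0,0,0,0,0.03],[0,0,0,0,0.015],[0,0,0,0,0.003],[0,0,0,0,0.003],[0,0,0,0,0.003],[0,0,0,0,0.003]]], grip_force=80)

```text
t: 33.35
eef_pos: [539.0, 165.8, 105.6]
eef_rot: [-0.094, 1.569, 0.094]
contact_force: [-4.6, -1.7, 4.6]
width: 0.129
```

```bash
python3 - <<'E'
from h import *
from rig import optics
s,R=state(); th=np.radians(6.8); p=s["eef_pos"]
w=p-50*np.array([np.cos(th),np.sin(th),0]); plan(w,6.8); print(s["contact_force"])
c=optics.capture("side"); save(c,"side20")
crop(c,230,250,350,340,"s20")
E
```

```text
pos [539.  165.8 105.6] shift [ 0.      0.0001 -0.05  ] len 0.05 twist -0.0 j6 0.09 t 33.35
[-4.61017454 -1.68382409  4.60817471]
s20 scale 6.666666666666667
```

View pics/s20.png

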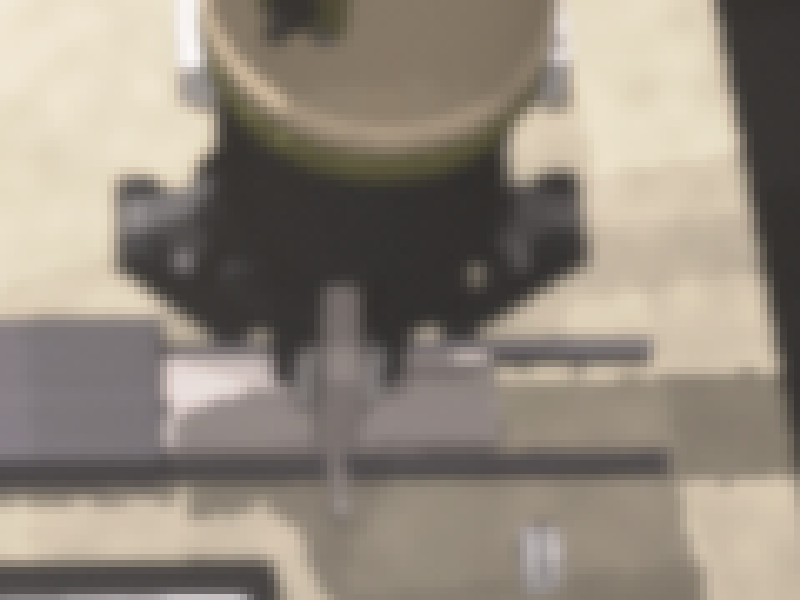

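>>> play_rows(deltas=[[[0,0,-0.008,0,0.003],[0,0,-0.018,0,0.003],[0,0,-0.028,0,0.003],[0,0,-0.038,0,0.003],[0,0,-0.046,0,0.003],[0,0,-0.052,0,0.003],[0,0,-0.052,0,0.003],[0,0,-0.052,0,0.003]]])

```text
t: 34.4
eef_pos: [489.1, 159.7, 105.7]
eef_rot: [-0.094, 1.564, 0.095]
contact_force: [9.8, 1.3, -5.5]
width: 0.129
```

```bash
cat > look.py <<'E'
import sys
from h import *
from rig import optics
n=sys.argv[1]
s,R=state();print(s["t"],s["eef_pos"].round(2),s["contact_force"].round(1),s["width"])
c=optics.capture("side"); save(c,"side"+n); crop(c,280,285,340,330,"s"+n)
c=optics.capture("top"); save(c,"top"+n); crop(c,120,190,180,235,"t"+n)
E
python3 look.py 21
```

```text
34.4 [489.06 159.71 105.68] [ 9.8  1.3 -5.5] 0.12896822620706594
s21 scale 13.333333333333334
t21 scale 13.333333333333334
```

View pics/s21.png

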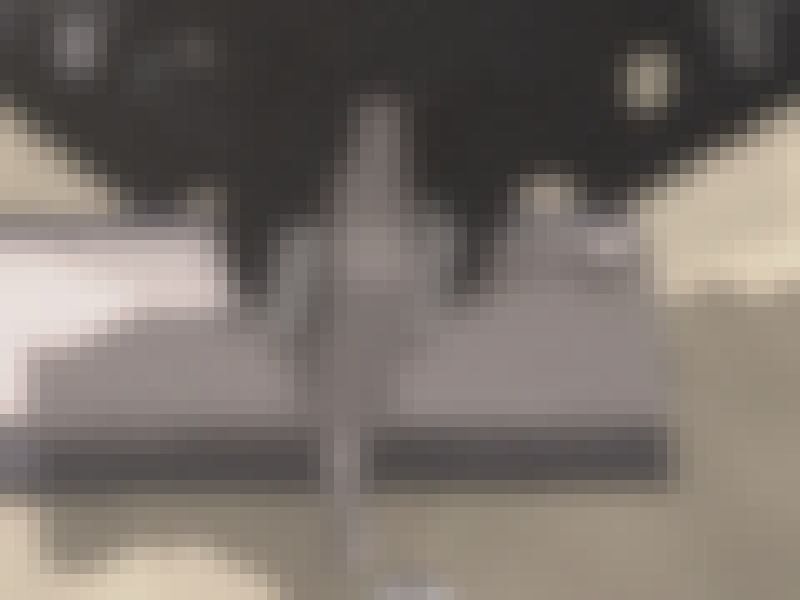

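View pics/t21.png

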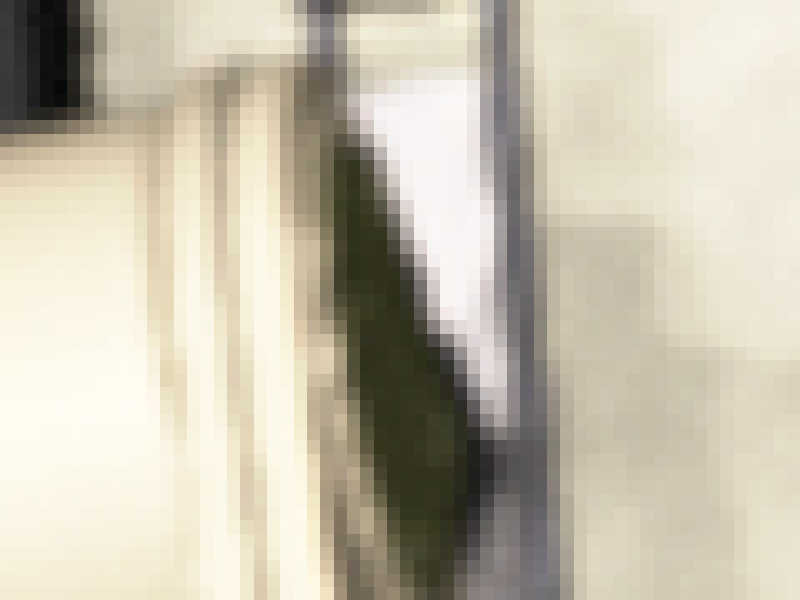

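```bash
cat > ptr.py <<'E'
import sys
from h import *
c=load("side"+sys.argv[1]); g=c["image"].astype(float).mean(2)
for r in range(316,340): print(r,g[r,300:318].astype(int))
E
python3 ptr.py 21; python3 - <<'E'
from h import *
g=load("side19")["image"].astype(float).mean(2)
for r in range(318,334): print(r,g[r,274:284].astype(int), g[r+8,305:318].astype(int))
E
```

```text
316 [116 114 110 111 114 119 117 112 110 112 117 119 119 119 120 120 119 119]
317 [ 99  98  97 100 111 121 119 106  96  94  95  96  96  97  98  99  99  99]
318 [ 85  84  85  91 110 128 122  99  84  81  80  81  82  82  84  85  86  86]
319 [ 79  79  79  88 111 130 122  96  79  76  76  76  76  78  79  81  80  80]
320 [ 79  79  79  86 106 125 119  96  81  80  79  80  80  80  81  81  81  81]
321 [ 92  90  91  95 108 122 120 104  96  97  97  96  97  99 100 100 100 100]
322 [112 112 112 112 117 124 124 119 117 119 119 119 121 124 125 125 125 125]
323 [123 122 121 121 120 123 128 129 128 129 129 129 132 135 136 136 135 136]
324 [125 124 124 123 119 121 130 133 131 131 131 133 135 138 138 137 136 137]
325 [126 126 125 123 120 122 133 136 134 132 133 136 138 139 138 137 137 137]
326 [128 126 125 124 120 124 135 138 134 132 134 138 141 139 139 138 138 138]
327 [134 128 126 124 122 125 132 134 132 131 131 134 138 139 139 139 139 140]
328 [150 133 126 125 125 126 129 132 135 136 133 135 142 144 142 141 141 142]
329 [167 142 128 126 127 128 130 134 144 152 149 151 163 159 148 143 143 144]
330 [177
[... 1671 characters left out ...]

327 [130 129 128 127 124 123 124 127 131 136] [133 132 133 146 163 161 150 159 163 148 137 136 134]
328 [133 131 130 129 126 123 120 124 131 136] [133 132 133 140 155 156 147 151 154 143 134 131 129]
329 [139 132 130 129 127 125 124 128 132 136] [130 131 130 136 147 150 146 146 143 134 127 125 123]
330 [154 139 132 130 128 127 129 132 135 136] [126 127 127 132 139 142 140 138 133 127 123 121 120]
331 [173 158 150 143 134 131 133 135 136 136] [125 125 126 129 131 132 132 130 128 125 122 120 119]
332 [187 181 176 167 149 136 135 136 136 136] [125 126 126 127 128 128 128 127 126 124 122 120 119]
333 [192 190 188 180 160 143 137 137 136 136] [125 125 126 127 127 128 127 127 126 124 122 121 119]
```

```bash
python3 - <<'E'
from h import *
s=load("side0")
for yaw in (6.6,6.8,7.0):
  th=np.radians(yaw);R=np.array([[np.cos(th),-np.sin(th)],[np.sin(th),np.cos(th)]])
  o=np.array([554.2,126.5])
  L=lambda p,z: ((onz(s,p,z)[0,:2]-o)@R).round(2)
  for z in (67,71,75): print(yaw,z,"home",L([279.85,319.5],z),"now",L([305.18,319.5],z))
  print(" mark",L([311,331],72),L([310.85,333],72),L([310.85,331],72))
E
```

```text
6.6 67 home [-11.41  60.21] now [-61.51  60.72]
6.6 71 home [-11.12  61.95] now [-60.95  62.45]
6.6 75 home [-10.82  63.69] now [-60.39  64.19]
 mark [-69.9   85.93] [-69.21  89.82] [-69.61  85.92]
6.8 67 home [-11.2   60.25] now [-61.3   60.93]
6.8 71 home [-10.9   61.99] now [-60.73  62.66]
6.8 75 home [-10.6   63.73] now [-60.16  64.4 ]
 mark [-69.6   86.17] [-68.89  90.06] [-69.31  86.17]
7.0 67 home [-10.99  60.29] now [-61.09  61.14]
7.0 71 home [-10.69  62.03] now [-60.51  62.88]
7.0 75 home [-10.38  63.76] now [-59.94  64.61]
 mark [-69.29  86.41] [-68.58  90.3 ] [-69.01  86.41]
```

>>> play_rows(deltas=[[[0,0,-0.003,0,0.003],[0,0,-0.006,0,0.003],[0,0,-0.0075,0,0.003],[0,0,-0.0075,0,0.003],[0,0,-0.0075,0,0.003],[0,0,-0.0075,0,0.003]]])

```text
t: 35.25
eef_pos: [481.8, 158.8, 105.6]
eef_rot: [-0.094, 1.564, 0.095]
contact_force: [10.0, 1.6, -4.1]
width: 0.13
```

```bash
sed -i 's/285,340,330/300,330,345/; s/280,300,330,345/280,300,340,345/' look.py; python3 look.py 22; python3 ptr.py 22
```

```text
35.25 [481.82 158.84 105.65] [10.   1.6 -4.1] 0.12977326874545425
s22 scale 13.333333333333334
t22 scale 13.333333333333334
316 [120 119 120 120 120 117 112 112 115 117 114 111 113 117 119 120 120 120]
317 [100 101 101 100 101  99  99 102 111 116 110 100  95  96  97  98  98  97]
318 [ 86  86  86  86  85  86  85  91 106 117 110  93  83  82  82  82  82  83]
319 [ 80  79  79  78  78  78  78  85 104 120 114  93  79  77  77  77  77  78]
320 [ 80  79  79  78  78  80  81  88 108 126 120  97  82  80  79  79  79  80]
321 [ 93  92  92  91  93  95  97 102 118 133 128 108  98  96  95  96  97 100]
322 [114 113 112 113 113 115 117 119 128 137 133 122 117 116 116 118 121 125]
323 [124 124 123 123 123 124 125 126 128 133 132 128 126 126 126 128 132 135]
324 [128 126 125 125 125 126 127 128 127 128 132 131 129 127 127 130 134 137]
325 [137 130 128 127 127 127 129 129 127 129 134 134 131 129 128 131 135 138]
326 [158 145 135 130 128 128 129 129 127 128 133 134 131 129 130 135 138 140]
327 [183 170 155 144 133 129 129 130 126 123 123 125 126 129 134 138 140 141]
328 [194 188 178 163 144 131 130 131 132
[... 195 characters left out ...]
31 [195 195 194 191 179 157 139 134 147 162 157 151 165 168 154 146 145 145]
332 [194 194 193 192 187 173 152 136 147 164 160 153 168 172 156 145 144 144]
333 [194 193 192 192 191 184 165 143 149 166 161 152 167 170 153 143 142 143]
334 [194 192 192 191 191 187 171 149 153 170 164 152 163 165 150 141 140 141]
335 [194 192 191 191 190 187 175 157 158 173 167 152 159 162 151 141 140 139]
336 [194 193 192 192 191 191 184 170 164 171 166 152 155 159 149 141 139 137]
337 [195 194 193 192 193 193 190 179 165 163 158 151 151 150 144 139 135 134]
338 [196 195 194 194 195 195 195 187 175 165 154 146 143 141 138 133 129 127]
339 [198 197 196 196 196 197 198 196 191 180 161 143 136 133 131 129 125 123]
```

View pics/s22.png

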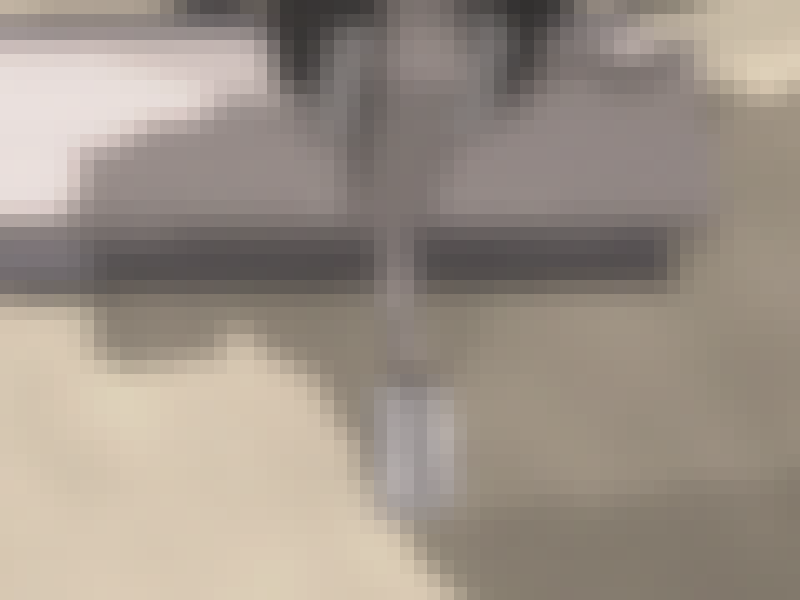

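View pics/t22.png

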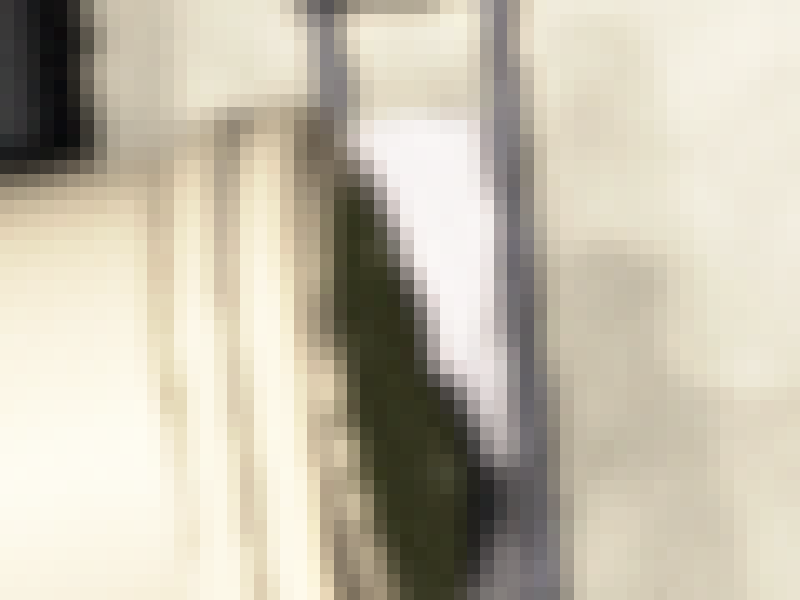

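```bash
python3 - <<'E'
from h import *
s=load("side22")
for yaw in (6.6,6.8,7.0):
  th=np.radians(yaw);R=np.array([[np.cos(th),-np.sin(th)],[np.sin(th),np.cos(th)]])
  o=np.array([554.2,126.5])
  L=lambda p,z: ((onz(s,p,z)[0,:2]-o)@R).round(2)
  print(yaw,[L([309.2,r],73) for r in (319.5,321)],"tip end",L([310.3,327.5],69),"mark",[L([310.85,r],72) for r in (331,333)], "mark edges",L([308,332],72),L([313.85,332],72))
E
python3 - <<'E'
import sys; sys.path.insert(0,'.')
import os; os.chdir('.')
from h import *
for n in ("20","19"):
  g=load("side"+n)["image"].astype(float).mean(2)
  print(n,g[329:336,306:317].astype(int))
E
```

```text
6.6 [array([-68.56,  63.4 ]), array([-68.26,  66.44])] tip end [-69.7  77.8] mark [array([-69.61,  85.92]), array([-69.21,  89.82])] mark edges [-63.92  87.82] [-75.18  87.94]
6.8 [array([-68.34,  63.64]), array([-68.03,  66.67])] tip end [-69.43  78.04] mark [array([-69.31,  86.17]), array([-68.89,  90.06])] mark edges [-63.61  88.04] [-74.88  88.2 ]
7.0 [array([-68.12,  63.87]), array([-67.79,  66.91])] tip end [-69.16  78.28] mark [array([-69.01,  86.41]), array([-68.58,  90.3 ])] mark edges [-63.31  88.26] [-74.57  88.46]
20 [[140 144 154 161 151 149 159 156 145 140 140]
 [139 142 156 171 165 161 173 168 151 142 142]
 [135 137 155 176 171 164 178 175 155 143 141]
 [133 133 153 177 173 165 182 181 158 142 140]
 [132 132 152 174 169 160 176 177 154 140 138]
 [132 133 150 169 164 152 164 165 147 138 137]
 [131 133 146 162 160 147 155 158 144 135 132]]
19 [[142 144 154 161 152 150 160 156 146 141 141]
 [139 142 157 171 165 160 172 168 151 142 142]
 [136 137 156 176 172 164 178 176 156 143 142]
 [133 134 154 178 174 165 183 183 159 143 141]
 [132 133 153 176 171 163 181 181 156 141 139]
 [132 134 150 170 165 157 173 172 151 139 137]
 [132 133 146 163 161 150 159 163 148 137 136]]
```

>>> play_rows(deltas=[[[0,0,-0.0006,0,0.003],[0,0,-0.0006,0,0.003],[0,0,-0.0006,0,0.003],[0,0,-0.0006,0,0.003],[0,0,-0.0006,0,0.003],[0,0,-0.0006,0,0.003],[0,0,-0.0006,0,0.003],[0,0,-0.0006,0,0.003]]])

```text
t: 36.35
eef_pos: [481.2, 158.8, 105.7]
eef_rot: [-0.094, 1.564, 0.095]
contact_force: [10.8, 0.7, -4.6]
width: 0.124
```

```bash
python3 look.py 23; python3 ptr.py 23 | sed -n 3,19p; python3 -c "
from h import *
crop(load('side23'),220,180,340,270,'s23b');crop(load('top23'),170,160,250,250,'t23b',6)"
```

```text
36.35 [481.24 158.79 105.65] [10.8  0.7 -4.6] 0.12425376143258186
s23 scale 13.333333333333334
t23 scale 13.333333333333334
318 [ 85  86  86  86  85  85  86  91 111 128 122  99  84  82  82  82  82  83]
319 [ 79  80  79  78  78  79  79  88 111 130 123  97  80  77  77  77  77  76]
320 [ 80  79  79  79  79  80  81  87 107 125 121 100  83  79  79  79  79  80]
321 [ 93  92  91  91  93  95  97 100 111 124 123 109  99  96  95  95  97  99]
322 [113 113 113 112 113 115 116 118 120 125 128 124 118 117 116 116 120 124]
323 [124 123 123 122 123 124 126 126 125 125 131 131 128 126 125 126 130 135]
324 [129 126 125 125 125 126 127 127 124 124 132 134 130 128 127 128 133 136]
325 [137 130 128 126 127 127 128 128 125 124 134 137 132 128 127 129 135 137]
326 [158 145 135 130 128 128 129 128 124 123 133 136 131 128 128 132 137 139]
327 [182 171 156 144 135 130 129 129 125 120 122 126 127 128 130 136 140 141]
328 [194 188 180 168 151 135 131 131 132 127 121 122 129 133 135 139 142 143]
329 [196 194 191 185 169 146 133 135 143 146 138 137 148 148 144 143 144 145]
330 [195 195 195 192 180 157 139 136 147 157 151 148 160 160 150 146 145 146]
331 [196 194 194 193 187 170 145 135 147 162 157 151 165 167 154 145 145 145]
332 [195 194 193 193 191 179 154 138 147 165 160 152 168 172 156 145 144 143]
333 [193 193 192 192 191 184 166 145 150 166 161 152 167 170 153 143 143 143]
334 [193 192 191 191 191 187 175 157 156 169 164 152 163 165 150 141 141 141]
s23b scale 6.666666666666667
t23b scale 6
```

View pics/s23.png

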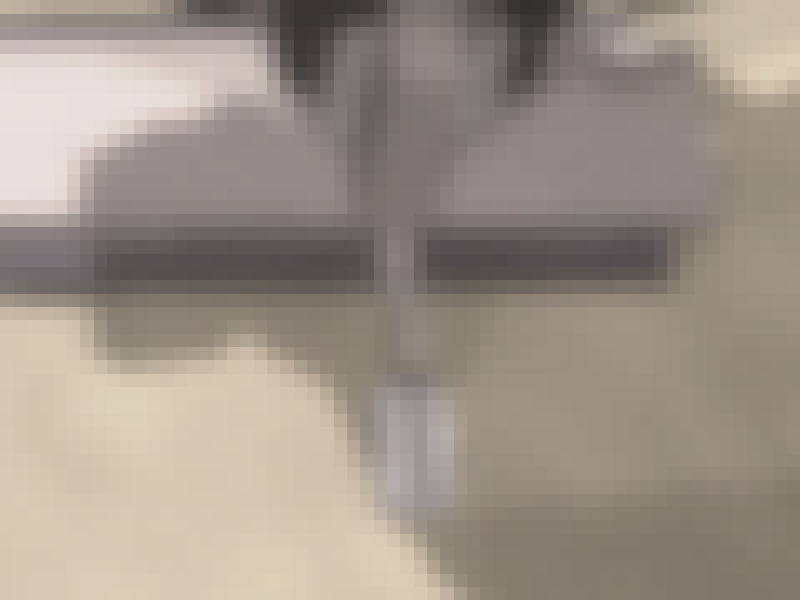

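View pics/t23b.png

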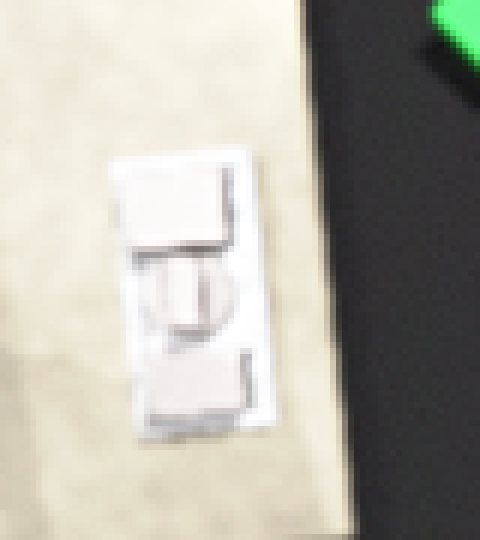

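```bash
python3 - <<'E'
import cv2,numpy as np
from h import *
a=cv2.resize(load('top23')["image"],(800,600)); cv2.imwrite("pics/t23c.png",a)
E
```

```text
(no output)
```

View pics/t23c.png

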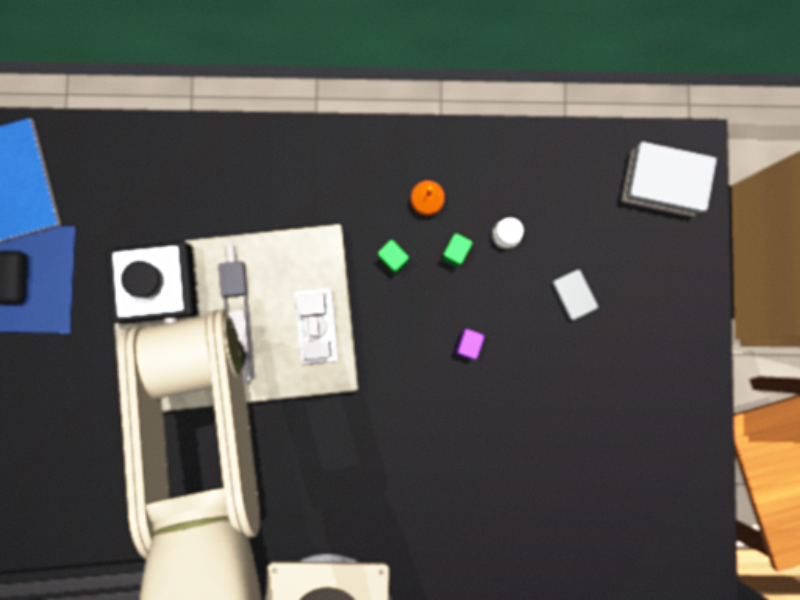

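```bash
python3 -c "
from rig import ctrl
s=ctrl.sense();print(s['t'],abs(s['joint_vel']).max(),s['eef_pos'],s['width'])
print(ctrl.hand_in())"
```

```text
36.45 0.0017692148382768835 [481.19919963 158.76969976 105.6446005 ] 0.13090878396810535
the job is handed in; nothing more can be done
None
```

I handed the job in at about 36.5 s with all three weights in the tray and the gripper still holding the lock slide at the mark.

- **Weights:** In the last top view all three stand upright in one row: slim block nearest the robot, round weight in the middle, wide block at the far end. At each final placing the force showed contact, at about floor height.
- **Lock slide:** It was pulled about 58 mm, and the gripper holds the tab at 80 N against about 10.8 N on the wrist. In the side view the pointer tip sits at column 310.3–310.8 and the mark line at about 310.85, so they agree within about 1 mm. The arm was still when I handed in.
- **Bystanders:** In the last top view the jar, blower, case and coloured decoys are where they started.

**Problems and disagreements:**
- While I was lowering the wide block the first time, it hit the tray's far wall. The wrist force was about 71 N upward and 26 N sideways, under the 120 N limit, and the block tilted slightly in the grip. I lifted it, moved it over and set it down again, and it stood upright after release.
- I moved the slim block 4.5 mm inside the tray to make room for the round weight.
- The two cameras disagreed by about 3 mm in world y. They also disagreed by about 1 mm on the slide's travel (57.3 mm from the top, 58.3 mm from the side). The arm hid the pointer from the top camera at the end, so only the side view confirms its final position.

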